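# Turn a washed lid over through the lid turner and close a jar with it

### The job

Close the open jar of hazelnuts with the washed red lid: take the lid from the drying rack, send it down through the twisted cage of the lid turner so that it comes to rest on the turner's landing plate with its red outside on top, then pick it up from there and set it squarely on the jar. Carry the closed jar to the aluminium tray and stand it in the free half, set down and not dropped. Keep the jar upright, and leave the green lid, the jar already in the tray and the oil bottle where they are.

Things in the scene. Friction and masses are not known exactly. Their poses are not given: they have to be found in the camera images.
- red_lid: washed red screw lid, loose, 16 g: shallow round cup, 56 mm outside diameter, 11 mm thick, hollow inside 51 mm wide, 8.5 mm deep, pale. Origin in the middle of its thickness, on its axis; its z axis points out of the closed red outside. At the start it stands on edge in the rack, z along the rack's -x, so its hollow looks along the rack's +x
- green_lid: a lid of the same shape, green, standing the same way in the rack, 68 mm from the red one (either may be in either of the two slots). To be left alone
- rack: fixed wire drying rack, 150 mm long (x), 40 mm wide (y), origin at the bench under its centre. Slots at x = -51, -17, 17, 51 mm; the lids stand on edge in those at -51 and 17, centre 38 mm and top 66 mm above the bench. Thin prongs beside each slot reach 36 mm above the bench; above them a lid can be pinched by its top edge across its 11 mm thickness
- turner: fixed lid turner: foot plate 310 (x) x 130 (y) x 10 mm with a cage of eight bent steel rods, coated and very slippery. Origin at the bench under the plate's centre; x = horizontal way the lids run, z up. The cage leans 30 degrees: lids slide down along (0.5, 0, -0.866) by their own weight in about 1 s, then level out on the plate; a stop bar 18 mm high crosses it at x = 146 mm
- mouth (a point): centre of the cage's mouth at the rods' upper ends, 269 mm above the bench, axes as the turner's. Slot: 27 mm gap along (0.866, 0, 0.5), 61 mm wide along y, flared to 51 x 73 mm over its first 24 mm. The lid goes in on edge, its flat along the slide direction; let it go when its centre is 0 to 8 mm inside: the lower half is then in, and the fingertips can stay outside
- cage_mid (a point): middle of the cage, 140 mm down the line of travel from the mouth; its z axis points down that line, y along the turner's y. From mouth to exit the slot turns half a turn about this line: the face on the upper side at the mouth is underneath on the plate. For the red outside on top there, the hollow side goes in uppermost: lid's z along the turner's (-0.866, 0, -0.5)
- landing (a point): point on the foot plate's top, 10 mm above the bench, 220 mm along the turner's x from the mouth; axes as the turner's. The lid comes to rest flat near here, up to 30 mm off along x and 30 mm across, its centre 15.5 mm above the bench. Nothing stands beside it along y: it can be taken from above across its diameter, fingers on the turner's +y and -y sides
- jar: the open jar, loose, about 0.25 kg: clear glass, hazelnuts showing. 62 mm diameter up to 58 mm above its base, shoulder up to 67 mm, then a neck of 47 mm outside diameter to the rim at 80 mm. Origin at the centre of its underside, z up
- jar_rim (a point): centre of the jar's mouth, level with its rim, 80 mm above its base. A lid fully on has its centre 3 mm and its skirt's lower edge 8.5 mm below this point, with about 2 mm of play all round; its top is then 82.5 mm above the jar's base. It only rests there (it is not screwed), so carry the jar by its glass
- tray: fixed shallow aluminium tray, outside 220 (x) x 130 (y) x 22 mm high, walls and floor 4 mm, origin at the bench under its centre. The half on its -x side (nearer the robot) is free; the finished jar stands in the +x half
- done_jar: a finished jar of the same size with a green lid on, loose, in the tray's +x half, 45 to 65 mm from the tray's centre. To be left alone. Origin at the centre of its underside
- oil_bottle: green glass bottle, loose, 60 mm diameter, 190 mm tall, standing on the bench beyond the rack. To be left alone. Origin at the centre of its underside
Mind the look-alikes: they are no part of the job. Leave any blue or yellow look-alike of the jar alone.

How it is judged:
By the outcome, as a careful person would: the job done as asked, in the order asked, and still so for the second after the job is handed in, with the robot touching nothing.
It also fails if it takes over 59 s, if anything falls off the work surface, if the arm or the gripper's body presses on something with over 40 N, if the wrist force passes 120 N, or if a joint passes its speed limit or range.

### The arm

A 7-joint arm with a two-finger parallel gripper is mounted at the origin on the work surface. World frame = base frame: x ahead of the robot, y to its left, z up, the work surface at z = 0. Lengths are in m, angles in rad, forces in N, time in s.
With the tool pointing down it reaches from about 0.425 to 0.925 m from the base axis. Payload 6.8 kg.
Tool frame: the origin (TCP) lies on the centre line of the jaws, within the pads' length; the fingertips stand 8 mm ahead of it and the grasp point (between the pads) lies 11 mm behind it (r.finger_overhang is the distance from the TCP to the fingertips, in m); x points along the fingers, z is the direction in which the jaws open and shut, and the axes are right-handed (so a half turn about x gives the same grasp; the last joint's range is limited). The gripper opens to 85 mm and grips with 20 to 120 N. Pads are 22 mm wide; open, the fingers measure 114 mm over their backs; the gripper's body (76 mm by 85 mm) begins 54 mm behind the grasp point. The pads swing forward as they close: fully open they stand 13 mm farther back than shut.
Start: joints at [-1.314, 0.477, 0.022, 1.555, -0.011, 1.109, -0.083], TCP at [0.241, 0.631, 0.239] pointing down, gripper open.
Joint ranges: [-2.96, 2.96], [-0.34, 2.1], [-1.41, 1.46], [0.24, 2.44], [-1.37, 4.51], [0.17, 1.92], [-2.96, 2.96]. Speed limits (rad/s): [2.39, 2.39, 3.14, 3.14, 3.14, 3.14, 3.14].

### API

Orientations are given as a rotation vector (axis times angle).
In Python, from bench import r gives the robot as it stands. The module is installed in compiled form; this text tells all that it offers.
- The arm moves only by the tool play_rows, never from a script. Its argument "plan" is a list of rows, each a list of 5 numbers: the opening, from -1 (shut) to 1 (fully open), then the shift along the world's x, y, z in m, then the turn about the world's z in rad. A call has 1 to 10 rows; each row is the pose to reach, as a shift and turn from the pose commanded when the call began; what a row does not reach only later rows make up. A row lasts 1/10 s, in which the tool goes at most 50 mm and 8.59 degrees, less where a joint would pass 70% of its speed; a pose out of reach is approached as far as the arm can. A call with a gripper value outside its range is refused whole. The fingers move at their own pace and stop on an object; "force" is the grip in N (left out, the last holds). Time passes only in rows, so rows that repeat a pose let the fingers close. It gives the time, the measured TCP pose, the force and the opening at its end, in the units of the state.
- r.get_obs(): the state, without advancing time (a new reading comes with each control period).
- r.grab_frame(name): name is "side" or "top" or "wrist"; returns a dict with "pixels" (420x560x3 uint8, blue, green, red), "z_map" (420x560 float32, m along the optical axis (not along the pixel's ray), 0 where there is no reading), "vfov" (degrees; the focal length in pixels is half the picture's height over the tangent of half this angle, whatever the lens; pixels are square), "cx", "cy" (the principal point, pixels), "D" ([k1, k2, p1, p2, k3] as OpenCV has them; the pictures are not rectified), "R" (3x3) and "t" (3): a world point X has camera coordinates R X + t; the wrist camera has in their place "tool_from_camera" (4x4, takes a point from camera to tool coordinates, whose origin is the TCP and whose axes are the tool frame's). Camera axes: x right, y down, z forward; pixel columns grow to the right and rows downward; lengths in m; the calibration is good to about 2 mm. A picture is of the moment at which its call begins: read the wrist's pose just before it.
- r.hand_in(): hands the job in, once; it reports no verdict.
Trained networks look in a picture, given as the dict that the camera call returned (one of the last four; its "shot" number tells which), for a name from the list of things; names that differ only in an ending like _2 or _b are one class to them, and where a whole thing is asked for, a point or a joint stands for the part that bears it (a point fixed in the world has none). Each returns a list of dicts, best first, with "conf" (0 to 1); they miss things now and then, are a little off and sometimes report something else, mostly with a low value. They report only what shows in the picture. A call takes as long as a camera call. They do not tell look-alikes from the thing itself.
- r.outline_of(picture, label): "mask" (420x560 bool, what is visible of it) and "bbox" ([left, top, right, bottom] as shares, 0 to 1, of the picture: columns of its width, rows of its height, round what is visible of it).
- r.pinpoint(picture, label): "position" ([column, row] as shares, 0 to 1, of the picture: columns of its width, rows of its height: a listed point, or the origin of a listed thing).
The state is a dict: "clock": time; "joints": joint angles; "qvel": joint speeds; "tau": joint torques, N m; "tcp_pos": TCP position; "orientation": TCP orientation; "contact_force": force on the tool from outside, world axes, zero at the start; "moment": the same for the moment, N m; "grip_width": finger opening in m.
Only numpy, scipy, OpenCV 4.12 (cv2) and the standard library are available. Lean on these libraries where they do the work, as an engineer would, in place of code of your own. Each camera call takes 0.05 s, during which the arm holds its last target.

## Working session

There is one attempt and no reset: what is moved stays moved. The work goes in short steps, Python scripts to look and compute and a tool call to move; the robot and the scene stay as the last step left them, time stands still between calls to the robot, and variables do not carry over. Pictures are saved under pics/ and viewed, and the job is handed in when it is done.

Besides the shell and the picture viewer there is one more tool, called as name([rows], argument=value, ...), one row to a line, values as JSON. play_rows: Moves the arm, as the interface text tells. Its arguments: {"type":"object","properties":{"plan":{"type":"array","items":{"type":"array","items":{"type":"number"}}},"force":{"type":"number"}},"required":["plan"]}

```bash
ls; mkdir -p pics; python3 - <<'E'
from bench import r
import cv2,pickle
o=r.get_obs();print(o)
for n in ["side","top","wrist"]:
    f=r.grab_frame(n);cv2.imwrite(f"pics/a_{n}.png",f["pixels"]);pickle.dump(f,open(f"{n}.pkl","wb"))
    print(n,{k:v for k,v in f.items() if k not in("pixels","z_map")})
    if n!="wrist" or 1:
        for l in ["red_lid","green_lid","rack","turner","mouth","cage_mid","landing","jar","jar_rim","tray","done_jar","oil_bottle"]:
            print(l,[( [round(x*s,1) for x,s in zip(d["position"],(560,420))],round(d["conf"],2)) for d in r.pinpoint(f,l)][:4])
E
```

```text
pics
{'clock': 0.0, 'joints': array([-1.31409693,  0.47780252,  0.02234251,  1.5564613 , -0.01146323,
        1.10930555, -0.08309383]), 'qvel': array([-0.00050941,  0.00097601,  0.00134196, -0.00125441,  0.00128317,
        0.00044182, -0.00113649]), 'tau': array([-7.37065384e-04, -5.96452081e+01,  1.60771105e+00, -2.81202382e+01,
        1.25282840e-02,  9.33377742e-03,  1.09648363e-05]), 'tcp_pos': array([0.24063077, 0.63002631, 0.23832   ]), 'orientation': array([-0.93761861,  1.36142273,  0.93566095]), 'contact_force': array([-0.44514142, -0.529217  , -0.59608705]), 'moment': array([ 0.00946951, -0.0410906 , -0.03001799]), 'grip_width': 0.08527164825957519}
side {'vfov': 49.9176256308139, 'cx': 278.4671812521592, 'cy': 210.2493732316604, 'D': array([-0.03015713,  0.        ,  0.        ,  0.        ,  0.        ]), 'R': array([[ 0.89351998, -0.44836724, -0.02426647],
       [-0.28320022, -0.52078324, -0.80534617],
       [ 0.34845327,  0.72646516, -0.59230793]]), 't': array([-0.45331243,  0.28273682,  0.89273217]), 'shot': 1}
red_lid [([347.2, 369.8], 0.83)]
green_lid [([338.0, 
[... 1432 characters left out ...]
], 0.92)]
oil_bottle [([369.0, 145.7], 0.64)]
wrist {'vfov': 66.735729717524, 'cx': 275.83752387885124, 'cy': 209.730802689863, 'D': array([-0.0397711,  0.       ,  0.       ,  0.       ,  0.       ]), 'tool_from_camera': array([[-2.44726819e-04, -3.03223341e-01,  9.52919485e-01,
        -1.33999338e-01],
       [ 6.73136679e-06, -9.52919514e-01, -3.03223349e-01,
         7.82934478e-02],
       [ 9.99999970e-01, -6.77924351e-05,  2.35246069e-04,
         1.20230822e-04],
       [ 0.00000000e+00,  0.00000000e+00,  0.00000000e+00,
         1.00000000e+00]]), 'shot': 3}
red_lid []
green_lid []
rack []
turner []
mouth []
cage_mid []
landing []
jar []
jar_rim []
tray []
done_jar []
oil_bottle []
```

View pics/a_side.png

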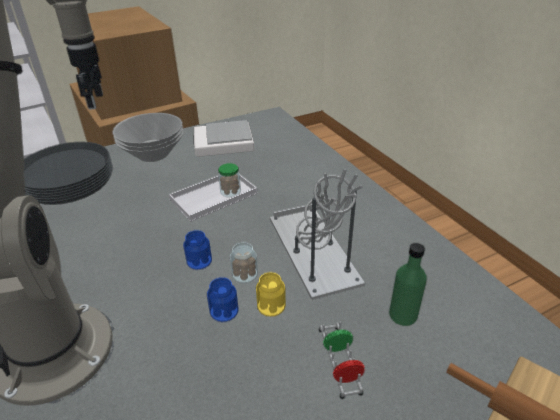

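View pics/a_top.png

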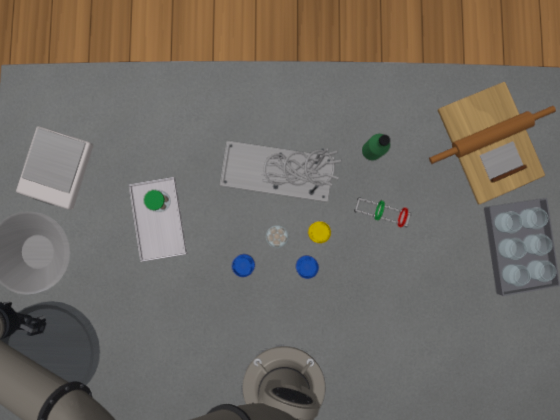

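View pics/a_wrist.png

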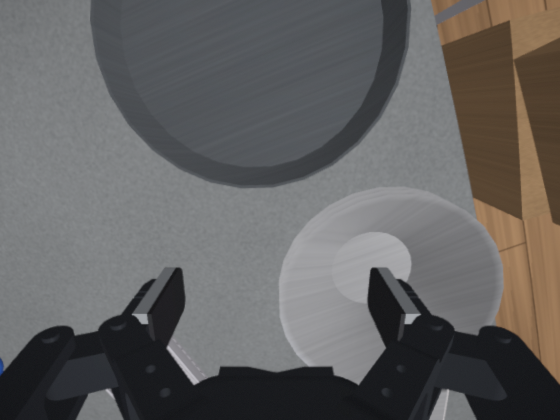

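The red lid is in the rack's end slot (404,217 in the top view) and the clear jar is at (277,236). The turner runs to image left, and the side view shows the red face outward. Next I'll measure poses.

```bash
cat > h.py <<'E'
import numpy as np,cv2,pickle
from scipy.spatial.transform import Rotation as Ro
def K(f):
    h=f["pixels"].shape[0];F=h/2/np.tan(np.radians(f["vfov"])/2)
    return np.array([[F,0,f["cx"]],[0,F,f["cy"]],[0,0,1]])
def ext(f,o=None):
    if "R" in f: return f["R"],np.array(f["t"])
    T=np.eye(4);T[:3,:3]=Ro.from_rotvec(o["orientation"]).as_matrix();T[:3,3]=o["tcp_pos"]
    M=np.linalg.inv(T@f["tool_from_camera"]);return M[:3,:3],M[:3,3]
def rays(f,px,o=None):
    R,t=ext(f,o);p=cv2.undistortPoints(np.array(px,float).reshape(-1,1,2),K(f),np.array(f["D"])).reshape(-1,2)
    d=np.c_[p,np.ones(len(p))]
    return -R.T@t,d@R   # dir with unit cam z
def atz(f,px,z,o=None):
    c,d=rays(f,px,o);return c+d*((z-c[2])/d[:,2])[:,None]
def cloud(f,o=None,mask=None):
    z=f["z_map"];m=z>0
    if mask is not None:m&=mask
    v,u=np.nonzero(m);c,d=rays(f,np.c_[u,v],o);return c+d*z[v,u][:,None],u,v
def proj(f,P,o=None):
    R,t=ext(f,o);return cv2.projectPoints(np.array(P,float).reshape(-1,1,3),cv2.Rodrigues(R)[0],t,K(f),np.array(f["D"]))[0].reshape(-1,2)
def tri(obs): # list of (f,px,o)
    A=np.zeros((3,3));b=np.zeros(3)
    for f,px,o in obs:
        c,d=rays(f,[px],o);d=d[0]/np.linalg.norm(d[0]);M=np.eye(3)-np.outer(d,d);A+=M;b+=M@c
    return np.linalg.solve(A,b)
E
python3 - <<'E'
from h import *
s=pickle.load(open("side.pkl","rb"));t=pickle.load(open("top.pkl","rb"))
np.set_printoptions(precision=4,suppress=True)
for n,a,b in [("red",(347.2,369.8),(401.8,217)),("green",(338,340),(379.2,211)),("mouth",(340.6,188.7),(327.6,165.4)),("cage",(319.4,217.7),(297.8,168.6)),("landing",(301,226.9),(247.7,165.1)),("jarrim",(241.9,245.4),(277,236)),("tray",(215.3,195.1),(163.6,217.3)),("done",(230.6,193.3),(157.8,199)),("oil",(403.3,316.6),(369,145.7))]:
    print(n,tri([(s,a,None),(t,b,None)]))
for n,f in(("s",s),("t",t)):
    P,u,v=cloud(f);hsv=cv2.cvtColor(f["pixels"],cv2.COLOR_BGR2HSV)[v,u]
    m=(hsv[:,1]>150)&(hsv[:,2]>60)&((hsv[:,0]<8)|(hsv[:,0]>172))&(P[:,2]>.01)&(P[:,2]<.1)
    q=P[m];print(n,"red",m.sum(),q.mean(0),q.min(0),q.max(0))
    m=(hsv[:,1]>120)&(hsv[:,2]>50)&(abs(hsv[:,0]-65)<12)&(P[:,2]>.01)&(P[:,2]<.1)&(P[:,1]<-.1)
    q=P[m];print(n,"green",m.sum(),q.mean(0),q.min(0),q.max(0))
# white plates rectangles in top
P,u,v=cloud(t)
print("bench z",np.median(P[(abs(P[:,0]-.45)<.03)&(abs(P[:,1]-.2)<.03)],0))
im=cv2.cvtColor(t["pixels"],cv2.COLOR_BGR2HSV)
for nm,(x0,x1,y0,y1) in {"turner":(210,345,130,210),"tray":(120,195,168,268),"rack":(345,420,190,235)}.items():
    m=(im[...,1]<40)&(im[...,2]>140);w=np.zeros_like(m);w[y0:y1,x0:x1]=1;m=(m&w).astype(np.uint8)
    c=np.argwhere(m)[:,::-1].astype(np.float32)
    r=cv2.minAreaRect(c);print(nm,len(c),r);print(atz(t,cv2.boxPoints(r),{"turner":.01,"tray":.022,"rack":.01}[nm]))
cr=cv2.resize(t["pixels"][120:290,110:430],None,fx=2.5,fy=2.5,interpolation=cv2.INTER_CUBIC);cv2.imwrite("pics/b_top.png",cr)
cr=cv2.resize(s["pixels"][150:410,160:450],None,fx=2.3,fy=2.3,interpolation=cv2.INTER_CUBIC);cv2.imwrite("pics/b_side.png",cr)
E
```

```text
red [ 0.481  -0.3271  0.0413]
green [ 0.4992 -0.2646  0.0422]
mouth [ 0.5984 -0.1006  0.2576]
cage [ 0.5999 -0.0323  0.1411]
landing [0.6263 0.1034 0.0099]
jarrim [0.4283 0.0191 0.0911]
tray [0.4766 0.3393 0.0182]
done [ 0.53    0.3619 -0.0065]
oil [ 0.6863 -0.2444 -0.0151]
s red 465 [ 0.4796 -0.3326  0.0477] [ 0.4549 -0.3418  0.0141] [ 0.5057 -0.318   0.0677]
s green 427 [ 0.5045 -0.2675  0.0469] [ 0.4746 -0.279   0.0101] [ 0.6823 -0.2477  0.0992]
t red 90 [ 0.4814 -0.3289  0.0447] [ 0.456  -0.3389  0.0112] [ 0.5064 -0.3177  0.0718]
t green 185 [ 0.5758 -0.2465  0.0558] [ 0.4751 -0.2723  0.0101] [ 0.6819 -0.2199  0.0999]
bench z [ 0.4513  0.2009 -0.0003]
turner 2757 ((277.3757019042969, 171.0577850341797), (108.56884002685547, 43.94453048706055), 8.746161460876465)
[[ 0.5715  0.1801  0.01  ]
 [ 0.6953  0.1623  0.01  ]
 [ 0.6495 -0.1424  0.01  ]
 [ 0.5261 -0.1233  0.01  ]]
tray 3053 ((156.40478515625, 218.9014892578125), (78.31062316894531, 46.124488830566406), 80.96051788330078)
[[0.5718 0.4426 0.022 ]
 [0.5925 0.3128 0.022 ]
 [0.3756 0.2757 0.022 ]
 [0.3542 0.4046 0.022 ]]
rack 6 ((360.6885070800781, 208.9262237548828), (15.620499610900879, 6.017733573913574), 50.19443130493164)
[[ 0.5156 -0.1962  0.01  ]
 [ 0.5265 -0.2093  0.01  ]
 [ 0.4927 -0.2377  0.01  ]
 [ 0.4817 -0.2245  0.01  ]]
```

View pics/b_top.png

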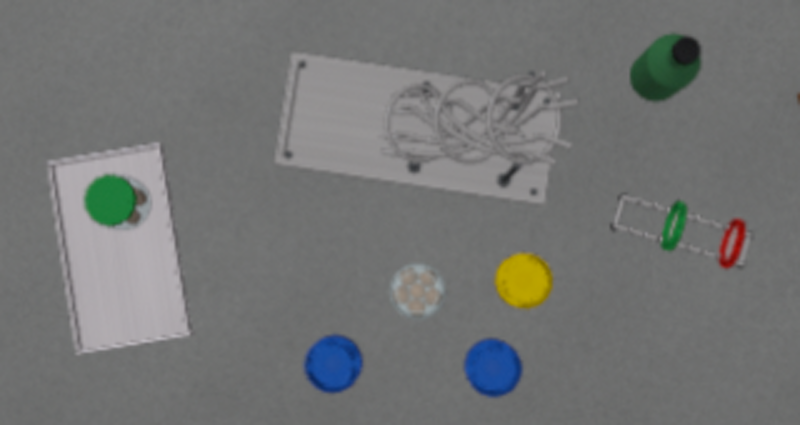

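View pics/b_side.png

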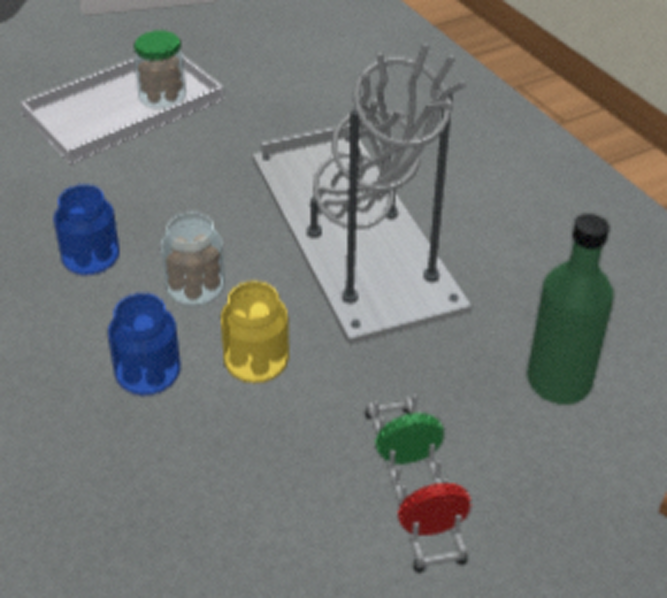

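```bash
python3 - <<'E'
from h import *
np.set_printoptions(precision=4,suppress=True)
from bench import r
o=r.get_obs();M=Ro.from_rotvec(o["orientation"]).as_matrix();print(M, r.finger_overhang)
print("jaw yaw",np.degrees(np.arctan2(M[1,2],M[0,2])),"cam dir(y tool)",np.degrees(np.arctan2(M[1,1],M[0,1])))
E
```

```text
[[ 0.     -0.9342  0.3567]
 [-0.      0.3567  0.9342]
 [-1.     -0.     -0.    ]] 0.008
jaw yaw 69.10012031063184 cam dir(y tool) 159.10012031530172
```

play_rows([
  [1,0,0,0.045,0],
  [1,0.01,-0.02,0.085,0],
  [1,0.03,-0.06,0.105,0],
  [1,0.047,-0.105,0.115,0],
  [1,0.064,-0.15,0.125,0],
  [1,0.081,-0.195,0.135,0],
  [1,0.098,-0.24,0.145,0],
  [1,0.115,-0.285,0.155,0.05],
  [1,0.132,-0.33,0.165,0.05],
  [1,0.149,-0.375,0.175,0.05],
])

```text
clock: 2.95
tcp_pos: [0.3902, 0.2535, 0.415]
orientation: [-0.974, 1.341, 0.974]
contact_force: [0.8, 0.0, 0.2]
grip_width: 0.0854
```

play_rows([
  [1,0.017,-0.045,0.01,0],
  [1,0.034,-0.09,0.02,0],
  [1,0.052,-0.135,0.03,0],
  [1,0.07,-0.18,0.035,0],
  [1,0.09,-0.22,0.035,0],
  [1,0.11,-0.26,0.035,0],
  [1,0.13,-0.305,0.035,0],
  [1,0.13,-0.305,0.035,0],
])

```text
clock: 3.75
tcp_pos: [0.5205, -0.0567, 0.4496]
orientation: [-0.969, 1.347, 0.964]
contact_force: [0.3, 0.0, 1.2]
grip_width: 0.0855
```

```bash
python3 - <<'E'
from h import *
np.set_printoptions(precision=4,suppress=True)
from bench import r
o=r.get_obs();f=r.grab_frame("wrist");print(o["clock"],o["tcp_pos"],o["joints"])
pickle.dump((f,o),open("w1.pkl","wb"));cv2.imwrite("pics/w1.png",f["pixels"])
for l in ["mouth","cage_mid","landing","turner","jar_rim","red_lid"]:
    print(l,[( [round(x*s,1) for x,s in zip(d["position"],(560,420))],round(d["conf"],2)) for d in r.pinpoint(f,l)][:4])
E
```

```text
3.75 [ 0.5205 -0.0567  0.4496] [-0.5834  0.0808  0.6272  1.6326 -0.0447  1.4422  1.2934]
mouth [([254.9, 260.0], 0.72)]
cage_mid [([311.3, 213.7], 0.89), ([122.6, 185.4], 0.28)]
landing [([382.4, 175.5], 0.78)]
turner [([329.3, 185.0], 0.85)]
jar_rim [([233.4, 44.4], 0.88), ([352.1, 4.1], 0.76), ([305.7, 82.8], 0.64), ([231.9, 119.9], 0.6)]
red_lid [([123.1, 185.0], 0.73), ([305.2, 82.1], 0.65)]
```

View pics/w1.png

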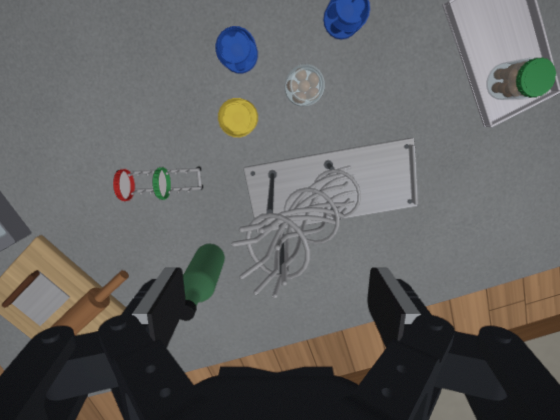

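The wrist view shows the whole workspace: red lid (123,185), green (162,183), plate corners near (413,139), (418,206) and (245,168), cage mouth about (255,260), clear jar (305,85).

```bash
python3 - <<'E'
from h import *
np.set_printoptions(precision=4,suppress=True)
s=pickle.load(open("side.pkl","rb"));t=pickle.load(open("top.pkl","rb"));w,o=pickle.load(open("w1.pkl","rb"))
for n,a,b,c in [("mouth",(340.6,188.7),(327.6,165.4),(254.9,260)),("cage",(319.4,217.7),(297.8,168.6),(311.3,213.7)),("landing",(301,226.9),(247.7,165.1),(382.4,175.5))]:
    print(n,tri([(s,a,None),(t,b,None),(w,c,o)]),tri([(t,b,None),(w,c,o)]),tri([(s,a,None),(w,c,o)]))
print("plate",atz(w,[(245,168),(413,139),(418,206),(408,146),(411,203)],.01,o))
P,u,v=cloud(w,o)
print("bench",np.median(P[(abs(P[:,0]-.45)<.03)&(abs(P[:,1]+.15)<.03)],0))
hsv=cv2.cvtColor(w["pixels"],cv2.COLOR_BGR2HSV)[v,u]
m=(hsv[:,1]>150)&(hsv[:,2]>60)&((hsv[:,0]<8)|(hsv[:,0]>172))&(P[:,2]>.01)&(P[:,2]<.1)
q=P[m];print("red",m.sum(),q.mean(0),q.min(0),q.max(0))
m2=(hsv[:,1]>120)&(hsv[:,2]>50)&(abs(hsv[:,0]-65)<12)&(P[:,2]>.01)&(P[:,2]<.1)&(P[:,1]<-.1)&(P[:,0]<.56)
g=P[m2];print("green",m2.sum(),g.mean(0),g.min(0),g.max(0))
tp=lambda q:np.median(q[q[:,2]>.055],0);print(tp(q),tp(g))
c=P[(P[:,2]>.2)&(P[:,2]<.33)&(P[:,0]>.5)&(P[:,0]<.72)&(abs(P[:,1]+.1)<.12)];print(len(c),c.min(0),c.max(0))
x0,y0,x1,y1=90,60,440,310
cv2.imwrite("pics/w1c.png",cv2.resize(w["pixels"][150:310,90:430],None,fx=2.3,fy=2.3,interpolation=cv2.INTER_CUBIC))
cv2.imwrite("pics/w1d.png",cv2.resize(w["pixels"][200:305,220:360],None,fx=5,fy=5,interpolation=cv2.INTER_CUBIC))
E
```

```text
mouth [ 0.5961 -0.1034  0.2593] [ 0.5971 -0.1041  0.2539] [ 0.5936 -0.1063  0.2617]
cage [ 0.601  -0.0313  0.1408] [ 0.6026 -0.032   0.1421] [ 0.6004 -0.0294  0.1397]
landing [0.6251 0.1087 0.0073] [0.6203 0.1068 0.0248] [ 0.6277  0.1166 -0.0013]
plate [[ 0.5268 -0.1188  0.01  ]
 [ 0.5727  0.1821  0.01  ]
 [ 0.6989  0.1665  0.01  ]
 [ 0.582   0.171   0.01  ]
 [ 0.6887  0.1549  0.01  ]]
bench [ 0.4513 -0.154  -0.0006]
red 224 [ 0.4807 -0.3276  0.0461] [ 0.455  -0.3389  0.01  ] [ 0.5077 -0.3157  0.0653]
green 226 [ 0.4996 -0.2624  0.0456] [ 0.4738 -0.2722  0.0101] [ 0.5263 -0.2506  0.0668]
[ 0.4797 -0.3288  0.0624] [ 0.4985 -0.2638  0.0623]
2736 [ 0.548  -0.1321  0.2   ] [ 0.6373 -0.0227  0.2863]
```

View pics/w1d.png

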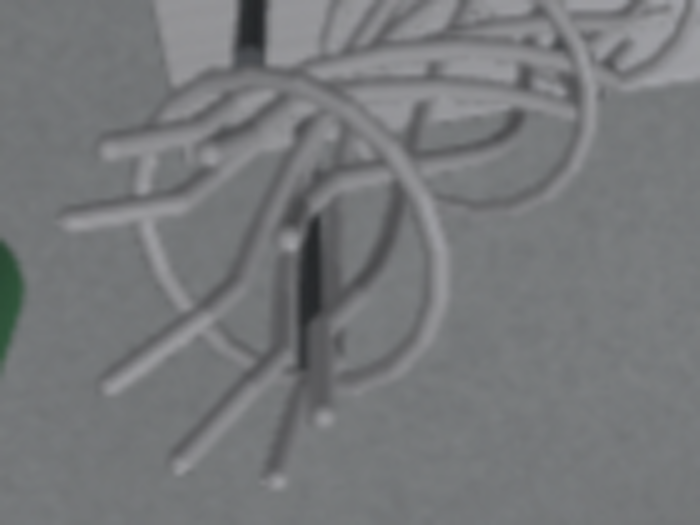

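View pics/w1c.png

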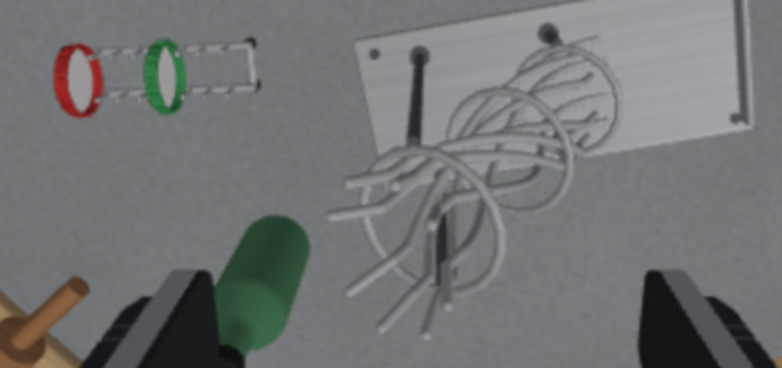

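```bash
python3 - <<'E'
from h import *
np.set_printoptions(precision=4,suppress=True)
s=pickle.load(open("side.pkl","rb"));t=pickle.load(open("top.pkl","rb"));w,o=pickle.load(open("w1.pkl","rb"))
tips=np.array([(105,148),(205,155),(65,220),(105,388),(180,465),(272,482),(322,418),(290,240)])/5+[220,200]
a=np.radians(81.6);X=np.array([np.cos(a),np.sin(a),0]);Y=np.array([-np.sin(a),np.cos(a),0]);Z=np.array([0,0,1.])
d=.5*X-.866*Z;g=.866*X+.5*Z
m=np.array([.596,-.103,.269]);c,D=rays(w,tips,o)
for i in range(20):
    Q=c+D*(((m-c)@d)/(D@d))[:,None]
    ag=(Q-m)@g;ay=(Q-m)@Y
    e=np.array([(ag.max()+ag.min())/2,(ay.max()+ay.min())/2])
    m=m+e[0]*g+e[1]*Y; m=m+ (0.269-m[2])*np.array([0,0,1])
print(m);print(np.c_[ag,ay]*1000)
z=w["z_map"]
for p in tips:
    u,v=int(round(p[0])),int(round(p[1]));zz=z[v-2:v+3,u-2:u+3];zz=zz[zz>0].min();c,D=rays(w,[p],o);q=(c+D*zz)[0];print(q,(q-m)@g*1000,(q-m)@Y*1000,(q-m)@d*1000)
cen=np.array([.612,.0203,0])
print("mouth in plate",(m-cen)@X,(m-cen)@Y)
E
```

```text
[ 0.5942 -0.1021  0.269 ]
[[-13.2177  40.0534]
 [ 12.8123  39.5963]
 [-29.4465  21.7144]
 [-29.6848 -21.6861]
 [-12.6646 -39.8292]
 [ 12.3688 -40.0534]
 [ 28.9834 -21.0553]
 [ 29.6848  21.3233]]
[ 0.5517 -0.1067  0.2661] -10.781464787424275 41.3905315620217 -2.8425623221732033
[ 0.5554 -0.0847  0.2789] 14.925240217290245 40.92297389386753 -2.8093994142149943
[ 0.567  -0.1227  0.2595] -25.786421795666925 23.874049636152815 -3.9675405678334488
[ 0.61   -0.1296  0.2579] -27.07760004389906 -19.655148609532517 -2.82333046239573
[ 0.63   -0.1178  0.2661] -10.423290313594379 -37.75142438993471 -2.6218917327050737
[ 0.6332 -0.0966  0.2787] 14.47555884138057 -37.83631790350559 -2.7944541340877693
[ 0.6171 -0.0799  0.2863] 30.56144595261189 -19.40867825855047 -2.297278395206843
[ 0.5755 -0.0731  0.2869] 31.40637498115528 22.697127304746626 -2.516560222043396
mouth in plate -0.12368575246704348 -0.0002391163580807048
```

```bash
python3 - <<'E'
from h import *
np.set_printoptions(precision=4,suppress=True)
from bench import r
for i in range(2):
    o=r.get_obs();M=Ro.from_rotvec(o["orientation"]).as_matrix();print(o["clock"],o["tcp_pos"],np.degrees(np.arctan2(M[1,2],M[0,2])),M[:,0],o["qvel"])
    if i==0:
        f=r.grab_frame("wrist")
E
```

```text
4.1 [ 0.5196 -0.048   0.4493] 72.11120157722013 [ 0.      0.0006 -1.    ] [ 0.0023  0.0004  0.0051 -0.0018  0.002  -0.      0.0016]
4.15 [ 0.5197 -0.0482  0.4494] 72.0900240425711 [ 0.0001  0.0005 -1.    ] [ 0.0029  0.0016  0.0066 -0.0027  0.001  -0.0027  0.0021]
```

play_rows([
  [0,-0.008,-0.045,0,0.03],
  [-0.2,-0.016,-0.09,0,0.03],
  [-0.2,-0.024,-0.135,-0.01,0.03],
  [-0.2,-0.03,-0.18,-0.03,0.03],
  [-0.2,-0.036,-0.22,-0.06,0.03],
  [-0.2,-0.038,-0.255,-0.095,0.03],
  [-0.2,-0.04,-0.281,-0.135,0.03],
  [-0.2,-0.04,-0.281,-0.175,0.03],
  [-0.2,-0.04,-0.281,-0.2,0.03],
  [-0.2,-0.04,-0.281,-0.2,0.03],
])

```text
clock: 5.15
tcp_pos: [0.4783, -0.3283, 0.2458]
orientation: [-0.993, 1.333, 1.003]
contact_force: [0.2, 0.5, 0.1]
grip_width: 0.0343
```

play_rows([
  [-0.2,0,0,0,0],
  [-0.2,0,0,0,0],
])

```text
clock: 5.35
tcp_pos: [0.481, -0.3307, 0.2513]
orientation: [-1.0, 1.329, 0.995]
contact_force: [0.1, -0.1, 0.9]
grip_width: 0.0338
```

```bash
python3 - <<'E'
from h import *
np.set_printoptions(precision=4,suppress=True)
from bench import r
o=r.get_obs();f=r.grab_frame("wrist");M=Ro.from_rotvec(o["orientation"]).as_matrix();print(o["clock"],o["tcp_pos"],np.degrees(np.arctan2(M[1,2],M[0,2])),o["grip_width"],o["qvel"])
pickle.dump((f,o),open("w2.pkl","wb"))
P,u,v=cloud(f,o)
hsv=cv2.cvtColor(f["pixels"],cv2.COLOR_BGR2HSV)[v,u]
for n,m in(("red",(hsv[:,0]<8)|(hsv[:,0]>172)),("green",abs(hsv[:,0]-65)<12)):
    m=m&(hsv[:,1]>120)&(hsv[:,2]>50)&(P[:,2]>.01)&(P[:,2]<.08)&(P[:,0]<.57)
    q=P[m];print(n,len(q),q.min(0),q.max(0));
    for lo in (.045,.055,.061):
        k=q[q[:,2]>lo];r_=cv2.minAreaRect((k[:,:2]*1000).astype(np.float32));print(lo,len(k),k.mean(0),r_)
im=f["pixels"].copy();
for L in (.0,):
  p=proj(f,[[.4803,-.3287,.066]],o)[0];cv2.drawMarker(im,tuple(int(x) for x in p),(255,0,0),0,8)
cv2.imwrite("pics/w2.png",im)
E
```

```text
5.35 [ 0.481  -0.3307  0.2513] 73.7390609499493 0.03375961385236255 [-0.0013 -0.0072  0.0046 -0.0017 -0.0032 -0.0035  0.0022]
red 527 [ 0.4538 -0.3399  0.0102] [ 0.5083 -0.3166  0.0665]
0.045 464 [ 0.4776 -0.3286  0.0597] ((479.9139709472656, -329.4190979003906), (9.692997932434082, 51.74365997314453), 73.89389038085938)
0.055 379 [ 0.4793 -0.3292  0.0616] ((481.007080078125, -329.8094482421875), (9.58846378326416, 42.388370513916016), 73.96177673339844)
0.061 245 [ 0.4807 -0.3296  0.0634] ((481.3754577636719, -329.82275390625), (9.483845710754395, 29.154367446899414), 73.53589630126953)
green 660 [ 0.473  -0.2758  0.0256] [ 0.525  -0.2527  0.0664]
0.045 567 [ 0.4966 -0.2651  0.0585] ((498.8854064941406, -264.7808837890625), (10.775164604187012, 52.253700256347656), 73.51724243164062)
0.055 413 [ 0.4985 -0.2652  0.0613] ((499.6257629394531, -265.0111083984375), (10.758684158325195, 42.19380187988281), 73.59249877929688)
0.061 259 [ 0.4998 -0.2652  0.0632] ((500.1692199707031, -265.24072265625), (10.581293106079102, 29.369911193847656), 72.64725494384766)
```

View pics/w2.png

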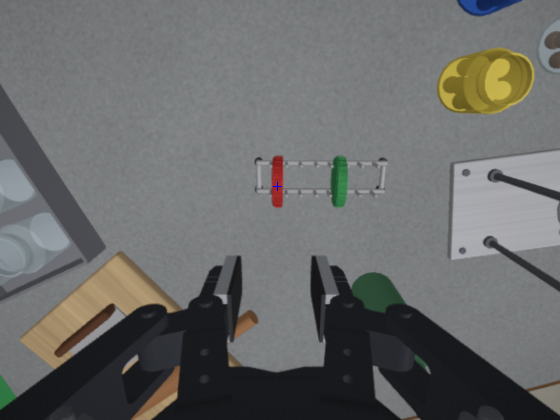

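play_rows([
  [-0.2,0.0005,0,-0.045,0],
  [-0.2,0.0005,0,-0.09,0],
  [-0.2,0.0005,0,-0.13,0],
  [-0.2,0.0005,0,-0.165,0],
  [-0.2,0.0005,0,-0.185,0],
  [-0.2,0.0005,0,-0.193,0],
  [-0.2,0.0005,0,-0.193,0],
  [-1,0.0005,0,-0.193,0],
  [-1,0.0005,0,-0.193,0],
  [-1,0.0005,0,-0.193,0],
], force=25)

```text
clock: 6.4
tcp_pos: [0.4814, -0.3311, 0.0579]
orientation: [-0.999, 1.329, 0.994]
contact_force: [0.8, 0.6, 4.0]
grip_width: 0.0104
```

play_rows([
  [-1,0,0,0,0],
  [-1,0,0,0,0],
])

```text
clock: 6.6
tcp_pos: [0.4814, -0.3313, 0.0578]
orientation: [-0.999, 1.329, 0.994]
contact_force: [-0.1, 0.1, 6.4]
grip_width: 0.0099
```

```bash
python3 - <<'E'
from h import *
np.set_printoptions(precision=4,suppress=True)
from bench import r
o=r.get_obs();f=r.grab_frame("wrist");print(o["clock"],o["tcp_pos"],o["grip_width"],o["contact_force"]);cv2.imwrite("pics/w3.png",f["pixels"])
E
```

```text
6.6 [ 0.4814 -0.3313  0.0578] 0.009869427371229093 [-0.0762  0.0523  6.4099]
```

View pics/w3.png

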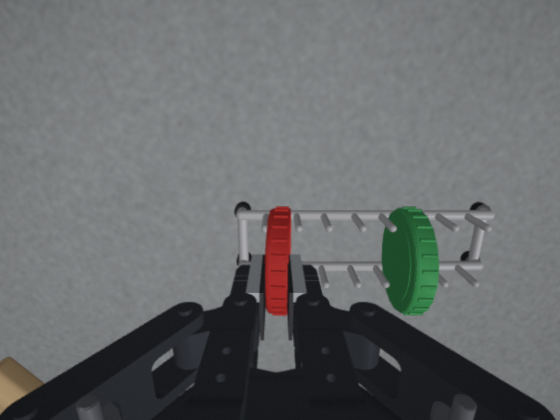

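play_rows([
  [-1,0,0,0.02,0],
  [-1,0,0,0.05,0],
  [-1,0,0,0.095,0],
  [-1,0,0,0.14,0],
  [-1,0,0,0.185,0],
  [-1,0,0,0.23,0],
  [-1,0,0,0.275,0],
  [-1,0.005,0.01,0.313,0],
  [-1,0.025,0.05,0.313,0.03],
  [-1,0.045,0.09,0.313,0.06],
])

```text
clock: 7.65
tcp_pos: [0.5254, -0.2408, 0.3713]
orientation: [-1.042, 1.305, 1.038]
contact_force: [0.8, 0.0, -1.5]
grip_width: 0.0099
```

play_rows([
  [-1,0.02,0.04,0,0.03],
  [-1,0.04,0.08,0,0.05],
  [-1,0.056,0.115,0,0.065],
  [-1,0.066,0.138,0,0.075],
  [-1,0.07,0.148,0,0.076],
  [-1,0.07,0.148,0,0.076],
  [-1,0.07,0.148,0,0.076],
  [-1,0.07,0.148,0,0.076],
])

```text
clock: 8.45
tcp_pos: [0.5945, -0.0951, 0.3697]
orientation: [-1.096, 1.278, 1.095]
contact_force: [0.6, 0.2, -0.6]
grip_width: 0.01
```

```bash
cat > look.py <<'E'
from h import *
import sys
np.set_printoptions(precision=4,suppress=True)
from bench import r
def look(name,cams=("wrist",)):
    out={}
    for c in cams:
        o=r.get_obs();f=r.grab_frame(c);out[c]=f,o;cv2.imwrite(f"pics/{name}_{c}.png",f["pixels"])
    M=Ro.from_rotvec(o["orientation"]).as_matrix()
    print(o["clock"],o["tcp_pos"],"yaw",np.degrees(np.arctan2(M[1,2],M[0,2])),o["grip_width"],o["contact_force"],"qv",abs(o["qvel"]).max())
    pickle.dump(out,open(f"{name}.pkl","wb"));return out
E
python3 - <<'E'
from look import *
w=look("c",("wrist","side"))
f=w["side"][0];cv2.imwrite("pics/c_sc.png",cv2.resize(f["pixels"][120:300,240:400],None,fx=3.3,fy=3.3,interpolation=cv2.INTER_CUBIC))
P,u,v=cloud(f);hsv=cv2.cvtColor(f["pixels"],cv2.COLOR_BGR2HSV)[v,u]
m=(hsv[:,1]>150)&(hsv[:,2]>60)&((hsv[:,0]<8)|(hsv[:,0]>172))&(P[:,2]>.2)
q=P[m];print(len(q),np.median(q,0),q.min(0),q.max(0))
E
```

```text
8.5 [ 0.5946 -0.0948  0.3696] yaw 81.2655624536919 0.009984538473240578 [ 0.255   0.2122 -0.4939] qv 0.010248610040318365
473 [ 0.589  -0.0975  0.3493] [ 0.5667 -0.1042  0.3249] [ 0.6222 -0.0851  0.3759]
```

View pics/c_wrist.png

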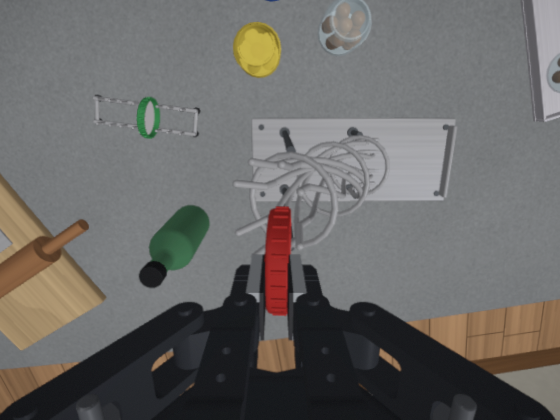

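View pics/c_sc.png

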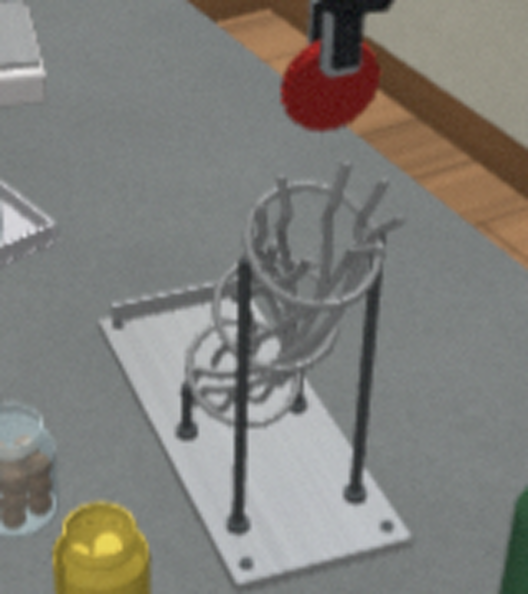

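```bash
python3 - <<'E'
from h import *
np.set_printoptions(precision=4,suppress=True)
D=pickle.load(open("c.pkl","rb"));f,o=D["wrist"]
im=f["pixels"].copy()
a=np.radians(81.6);X=np.array([np.cos(a),np.sin(a),0]);Y=np.array([-np.sin(a),np.cos(a),0]);g=.866*X+[0,0,.5]
m=np.array([.5942,-.1021,.269])
T=[m+p*g*1e-3+q*Y*1e-3 for p,q in [(-13,40),(13,40),(-29,21.5),(-29,-21.5),(-13,-40),(13,-40),(29,-21.5),(29,21.5)]]
big=cv2.resize(im[90:290,200:400],None,fx=4,fy=4,interpolation=cv2.INTER_CUBIC)[:600]
for p in proj(f,T,o): cv2.drawMarker(big,tuple(int(x) for x in (p-[200,90])*4+1.5),(0,255,255),0,14)
cv2.imwrite("pics/d.png",big)
c=atz(f,[(251.5,119.5),(455.5,119.5),(447,200.5)],.01,o);print(c)
f=D["side"][0]
big=cv2.resize(f["pixels"][150:270,270:390],None,fx=5,fy=5,interpolation=cv2.INTER_CUBIC)
for p in proj(f,T): cv2.drawMarker(big,tuple(int(x) for x in (p-[270,150])*5+2),(0,255,255),0,14)
cv2.imwrite("pics/e.png",big)
E
```

```text
[[ 0.5271 -0.1214  0.01  ]
 [ 0.5723  0.1834  0.01  ]
 [ 0.6993  0.1709  0.01  ]]
```

View pics/d.png

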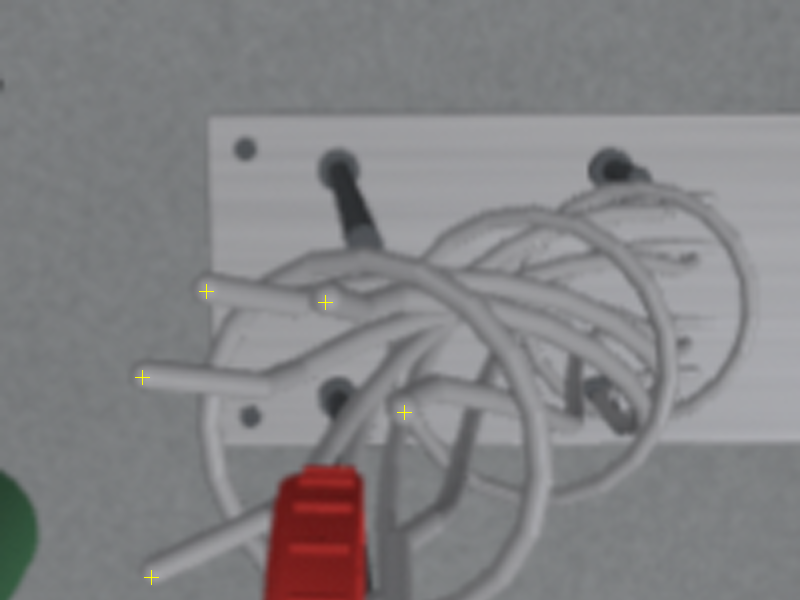

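View pics/e.png

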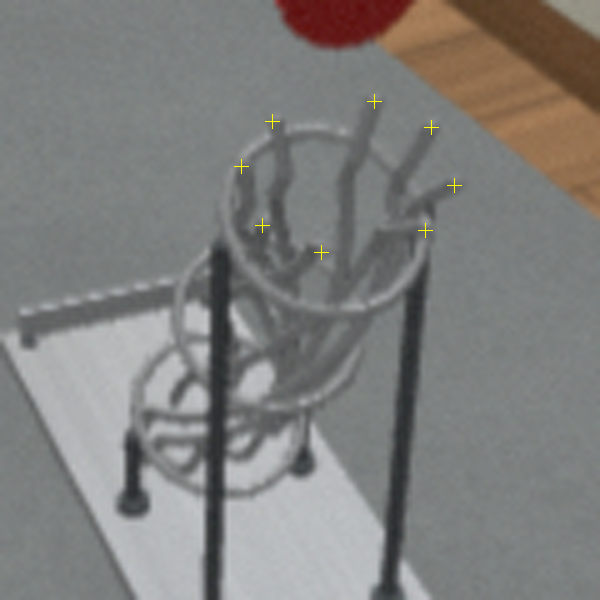

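play_rows([
  [-1,0.001,0.002,-0.025,0.005],
  [-1,0.001,0.002,-0.045,0.005],
  [-1,0.001,0.002,-0.06,0.005],
  [-1,0.001,0.002,-0.072,0.005],
  [-1,0.001,0.002,-0.08,0.005],
  [-1,0.001,0.002,-0.08,0.005],
  [-1,0.001,0.002,-0.08,0.005],
])

```text
clock: 9.25
tcp_pos: [0.5966, -0.0906, 0.2898]
orientation: [-1.103, 1.273, 1.102]
contact_force: [1.5, -0.4, -0.3]
grip_width: 0.01
```

```bash
python3 - <<'E'
from look import *
w=look("g",("wrist","side"))
a=w["wrist"][0]["pixels"];b=w["side"][0]["pixels"]
cv2.imwrite("pics/g.png",np.hstack([cv2.resize(a[100:340,180:400],(400,436)),cv2.resize(b[130:250,260:370],(400,436))]))
E
```

```text
9.3 [ 0.5968 -0.0906  0.2901] yaw 81.75585483585182 0.010414302223326127 [ 1.5953  1.0155 -1.0081] qv 0.004169234994302883
```

View pics/g.png

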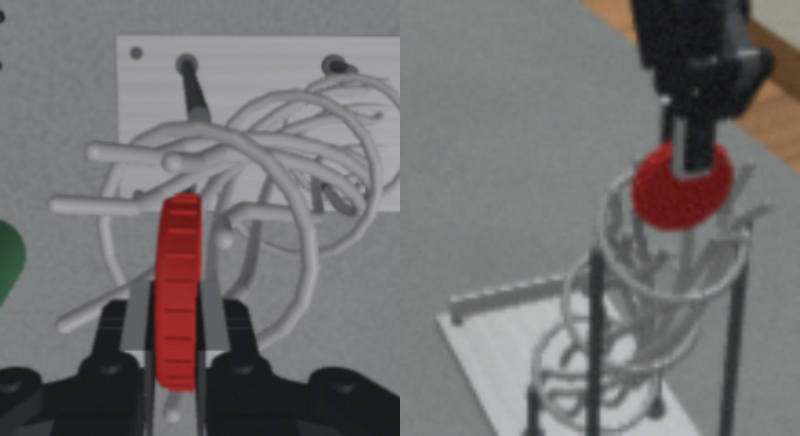

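play_rows([
  [-1,0,-0.001,0,0],
  [-0.4,0,-0.001,0,0],
  [-0.4,0,-0.001,0,0],
  [-0.4,0,-0.001,0,0],
  [-0.4,0,-0.001,0,0],
])

```text
clock: 9.85
tcp_pos: [0.5963, -0.0914, 0.2893]
orientation: [-1.103, 1.274, 1.103]
contact_force: [0.7, -0.6, -0.3]
grip_width: 0.0257
```

```bash
python3 - <<'E'
from look import *
w=look("g2",("wrist","side"))
a=w["wrist"][0]["pixels"];b=w["side"][0]["pixels"]
cv2.imwrite("pics/g2.png",np.hstack([cv2.resize(a[60:300,180:480],(500,400)),cv2.resize(b[130:280,260:370],(300,400))]))
E
```

```text
9.9 [ 0.5963 -0.0914  0.2893] yaw 81.76277431416564 0.025471091394072384 [-0.4415 -0.1587  0.0696] qv 0.001623040190485399
```

View pics/g2.png

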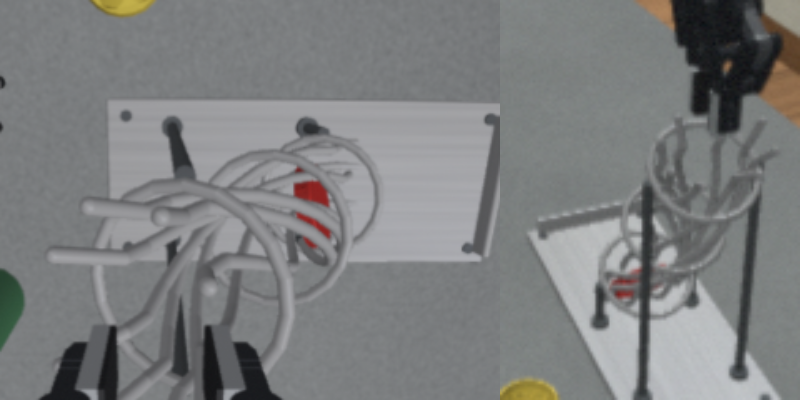

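play_rows([
  [-0.4,0,0,0.03,0],
  [-0.4,0,0,0.07,0],
  [0,0,0.02,0.1,0],
  [0.5,0.005,0.06,0.11,-0.1],
  [1,0.01,0.105,0.11,-0.2],
  [1,0.015,0.15,0.11,-0.3],
  [1,0.02,0.18,0.1,-0.4],
  [1,0.03,0.205,0.08,-0.52],
  [1,0.03,0.205,0.06,-0.66],
  [1,0.03,0.205,0.04,-0.8],
])

```text
clock: 10.95
tcp_pos: [0.6264, 0.1151, 0.3282]
orientation: [-0.489, 1.515, 0.488]
contact_force: [0.3, -0.4, -0.2]
grip_width: 0.0853
```

play_rows([
  [1,0,0,-0.02,-0.14],
  [1,0,0,-0.03,-0.28],
  [1,0,0,-0.04,-0.42],
  [1,0,0,-0.05,-0.56],
  [1,0,0,-0.05,-0.7],
  [1,0,0,-0.05,-0.77],
  [1,0,0,-0.05,-0.77],
  [1,0,0,-0.05,-0.77],
  [1,0,0,-0.05,-0.77],
])

```text
clock: 11.85
tcp_pos: [0.6263, 0.1136, 0.2794]
orientation: [0.111, 1.568, -0.111]
contact_force: [-0.0, 0.2, -0.2]
grip_width: 0.0853
```

```bash
cat >> look.py <<'E'
def redc(f,o=None,lo=.005,hi=.05):
    P,u,v=cloud(f,o);hsv=cv2.cvtColor(f["pixels"],cv2.COLOR_BGR2HSV)[v,u]
    m=(hsv[:,1]>130)&(hsv[:,2]>50)&((hsv[:,0]<8)|(hsv[:,0]>172))&(P[:,2]>lo)&(P[:,2]<hi)
    q=P[m];return q,np.c_[u,v][m]
E
python3 - <<'E'
from look import *
w=look("k",("wrist","side"));print(w["wrist"][1]["joints"])
for c in w:
    q,uv=redc(w[c][0],w[c][1])
    if len(q):
        top=q[q[:,2]>np.percentile(q[:,2],40)]
        (cx,cy),rad=cv2.minEnclosingCircle((top[:,:2]*1000).astype(np.float32));print(c,len(q),cx,cy,rad,np.percentile(q[:,2],[5,50,95]),top.mean(0))
E
```

```text
11.9 [0.6264 0.1136 0.2794] yaw -8.128416529708643 0.08521089886243163 [-0.3328  0.3534  0.3553] qv 0.00521454305075766
[-0.9297  0.5288  0.958   1.6512 -0.4582  1.204  -0.0088]
wrist 1438 622.0359497070312 101.9559326171875 27.114660263061523 [0.0191 0.0205 0.0217] [0.6216 0.102  0.021 ]
side 132 620.236328125 98.65949249267578 27.2929744720459 [0.0181 0.0214 0.0237] [0.6162 0.0996 0.0223]
```

View pics/k_wrist.png

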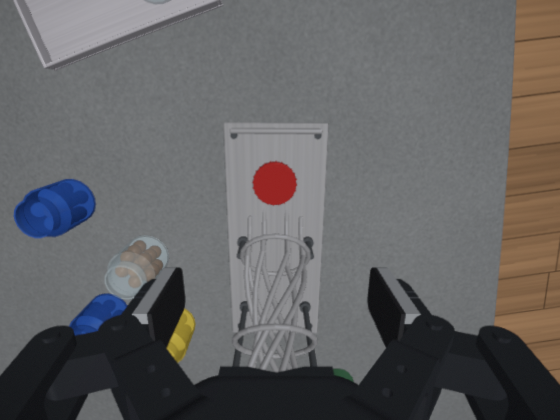

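View pics/k_side.png

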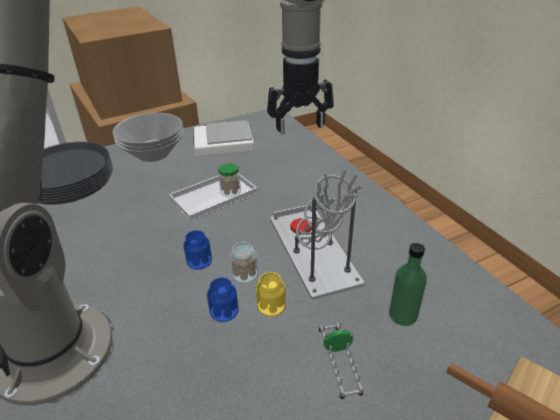

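Lid is flat, red side up, at (275,183) in the wrist view → (0.622, 0.102). Picking it up now.

play_rows([
  [1,-0.0045,-0.0115,-0.045,0],
  [1,-0.0045,-0.0115,-0.09,0],
  [1,-0.0045,-0.0115,-0.135,0],
  [1,-0.0045,-0.0115,-0.18,0],
  [1,-0.0045,-0.0115,-0.21,0],
  [1,-0.0045,-0.0115,-0.235,0],
  [1,-0.0045,-0.0115,-0.25,0],
  [1,-0.0045,-0.0115,-0.2594,0],
  [1,-0.0045,-0.0115,-0.2594,0],
  [1,-0.0045,-0.0115,-0.2594,0],
], force=22)

```text
clock: 12.95
tcp_pos: [0.6227, 0.1021, 0.0209]
orientation: [0.113, 1.566, -0.112]
contact_force: [-0.6, -0.6, 0.9]
grip_width: 0.0853
```

```bash
python3 - <<'E'
from look import *
w=look("l",("wrist",))
q,uv=redc(*w["wrist"]);print(len(q),q.mean(0),q.min(0),q.max(0))
E
```

```text
12.95 [0.6227 0.1021 0.0209] yaw -8.19180009253543 0.08533551092034644 [-0.5832 -0.5948  0.8968] qv 0.00861148353432374
9665 [0.6223 0.1046 0.0203] [0.5937 0.0745 0.01  ] [0.6503 0.1302 0.023 ]
```

View pics/l_wrist.png

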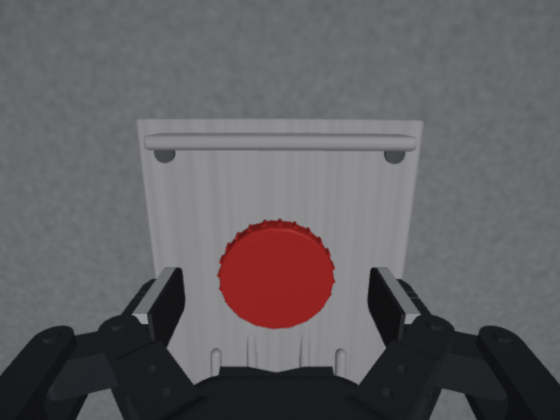

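play_rows([
  [-1,0,0,0,0],
  [-1,0,0,0,0],
  [-1,0,0,0,0],
  [-1,0,0,0,0],
  [-1,0,0,0,0],
], force=22)

```text
clock: 13.5
tcp_pos: [0.6226, 0.1022, 0.0212]
orientation: [0.113, 1.566, -0.112]
contact_force: [-1.1, 1.0, 6.3]
grip_width: 0.0534
```

```bash
python3 - <<'E'
from look import *
w=look("l2",("wrist",))
q,uv=redc(*w["wrist"]);print(len(q),q.mean(0),q.min(0),q.max(0))
E
```

```text
13.5 [0.6226 0.1022 0.0212] yaw -8.194219066320326 0.05343652542395837 [-1.0724  1.0306  6.3169] qv 0.0017780887592843246
9644 [0.6221 0.1046 0.0202] [0.5916 0.0742 0.0089] [0.65   0.1304 0.0236]
```

View pics/l2_wrist.png

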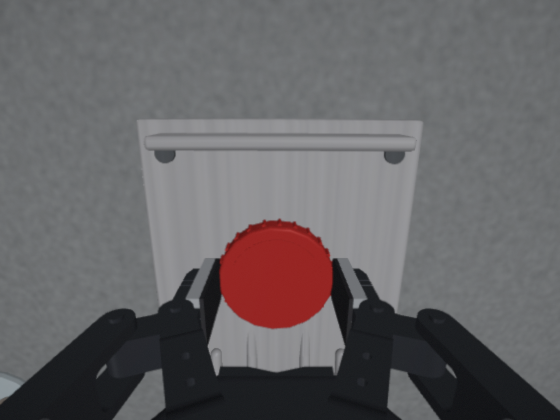

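```bash
python3 - <<'E'
from h import *
np.set_printoptions(precision=4,suppress=True)
t=pickle.load(open("top.pkl","rb"));s=pickle.load(open("side.pkl","rb"));w,o=pickle.load(open("w1.pkl","rb"));k=pickle.load(open("k.pkl","rb"))["wrist"]
c=pickle.load(open("c.pkl","rb"))["wrist"]
big=cv2.resize(t["pixels"][210:290,220:340],None,fx=6,fy=6,interpolation=cv2.INTER_CUBIC)
cv2.imwrite("pics/j1.png",big)
cv2.imwrite("pics/j2.png",np.hstack([cv2.resize(w["pixels"][55:115,275:335],(390,390)),cv2.resize(c[0]["pixels"][0:60,315:375],(390,390))]))
for f,p,oo in[(t,[(277,236),(243,265),(307,267),(319,232)],None),(w,[(305,85),(233,44),(347,8),(237,117)],o)]:
    print(atz(f,p,.08,oo))
for f,oo in((w,o),c,(t,None),(s,None)):
    P,u,v=cloud(f,oo);q=P[(np.hypot(P[:,0]-.43,P[:,1]-.015)<.05)&(P[:,2]>.05)&(P[:,2]<.1)];
    if len(q): print(len(q),q.mean(0),q.min(0),q.max(0));qq=q[q[:,2]>.073];print(len(qq),cv2.minEnclosingCircle((qq[:,:2]*1000).astype(np.float32)) if len(qq) else "")
E
```

```text
[[ 0.428   0.0192  0.08  ]
 [ 0.3498  0.1101  0.08  ]
 [ 0.3451 -0.0616  0.08  ]
 [ 0.4391 -0.0936  0.08  ]]
[[ 0.4287  0.0192  0.08  ]
 [ 0.3423 -0.0622  0.08  ]
 [ 0.3496  0.1054  0.08  ]
 [ 0.4394 -0.0925  0.08  ]]
1328 [0.4278 0.0195 0.0679] [ 0.3964 -0.0102  0.051 ] [0.4584 0.0514 0.0824]
178 ((427.47186279296875, 20.745521545410156), 23.859891891479492)
2032 [0.4307 0.0178 0.068 ] [ 0.3998 -0.0097  0.0501] [0.4579 0.0516 0.0814]
295 ((427.7875671386719, 20.434001922607422), 23.868316650390625)
401 [0.428  0.0209 0.0678] [ 0.3977 -0.008   0.0511] [0.4576 0.0494 0.088 ]
77 ((427.9219665527344, 20.500532150268555), 23.486555099487305)
553 [0.4258 0.0125 0.0679] [ 0.397  -0.0118  0.05  ] [0.4584 0.044  0.0829]
140 ((428.40185546875, 19.905101776123047), 24.672693252563477)
```

View pics/j1.png

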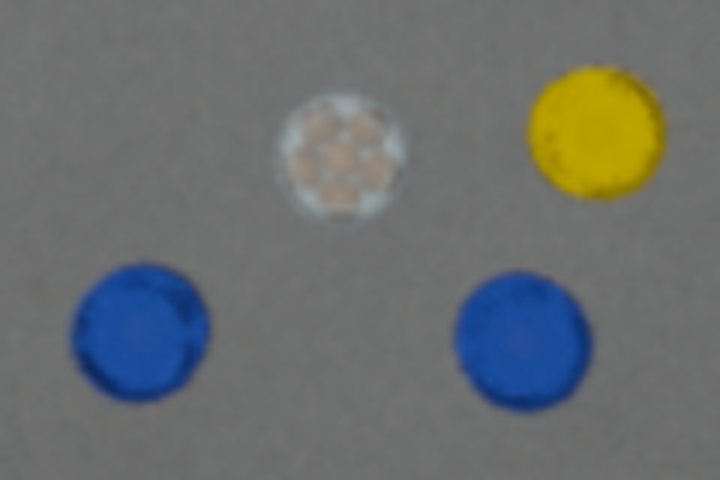

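View pics/j2.png

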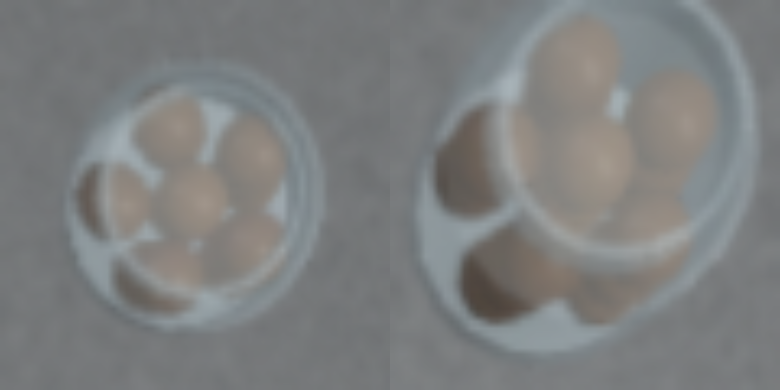

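play_rows([
  [-1,0,0,0.02,0],
  [-1,0,0,0.06,0],
  [-1,-0.005,0,0.1,0],
  [-1,-0.04,-0.005,0.125,0],
  [-1,-0.08,-0.02,0.135,0],
  [-1,-0.12,-0.04,0.135,0],
  [-1,-0.155,-0.062,0.135,0],
  [-1,-0.185,-0.077,0.13,0],
  [-1,-0.1946,-0.0818,0.12,0],
  [-1,-0.1946,-0.0818,0.12,0],
])

```text
clock: 14.55
tcp_pos: [0.4249, 0.0198, 0.1394]
orientation: [0.115, 1.57, -0.113]
contact_force: [1.2, 0.5, -0.3]
grip_width: 0.0537
```

play_rows([
  [-1,0,0,0,0],
  [-1,0,0,0,0],
  [-1,0,0,0,0],
])

```text
clock: 14.85
tcp_pos: [0.4285, 0.0206, 0.1403]
orientation: [0.111, 1.567, -0.112]
contact_force: [-0.8, 0.1, -0.2]
grip_width: 0.0534
```

```bash
python3 - <<'E'
from look import *
w=look("m",("wrist","side","top"));print(w["wrist"][1]["joints"])
for c in w:
    q,uv=redc(w[c][0],w[c][1],.1,.2)
    q=q[np.hypot(q[:,0]-.43,q[:,1]-.02)<.1]
    if len(q):
        top=q[q[:,2]>np.median(q[:,2])-.004]
        print(c,len(q),cv2.minEnclosingCircle((top[:,:2]*1000).astype(np.float32)),top.mean(0),top.min(0),top.max(0))
        A=np.c_[top,np.ones(len(top))];s=np.linalg.svd(top-top.mean(0))[2][2] if len(top)<3000 else np.linalg.svd((top-top.mean(0))[::5])[2][2];print("normal",s)
    P,u,v=cloud(w[c][0],w[c][1]);
    k=P[(np.hypot(P[:,0]-.428,P[:,1]-.02)<.032)&(P[:,2]<.085)&(P[:,2]>.072)]
    if len(k)>5:print("rim",len(k),cv2.minEnclosingCircle((k[:,:2]*1000).astype(np.float32)))
E
```

```text
14.95 [0.428  0.0205 0.1401] yaw -8.165242719781535 0.05370953760244033 [ 0.4697 -0.2473 -0.5165] qv 0.008194106494461277
[-1.0317  0.3397  1.0118  2.259  -0.4298  0.7433  0.1362]
wrist 9646 ((427.71490478515625, 20.266315460205078), 28.607229232788086) [0.4278 0.0223 0.1394] [ 0.4003 -0.0072  0.1355] [0.4556 0.0487 0.1433]
normal [0.0015 0.013  0.9999]
rim 487 ((427.6632995605469, 23.25619125366211), 22.994495391845703)
side 377 ((429.50103759765625, 16.829113006591797), 29.66119384765625) [0.4284 0.0155 0.1402] [ 0.4003 -0.0116  0.1364] [0.4573 0.0461 0.1452]
normal [-0.0036 -0.0184  0.9998]
rim 167 ((428.6714782714844, 20.75800323486328), 26.069883346557617)
```

View pics/m_wrist.png

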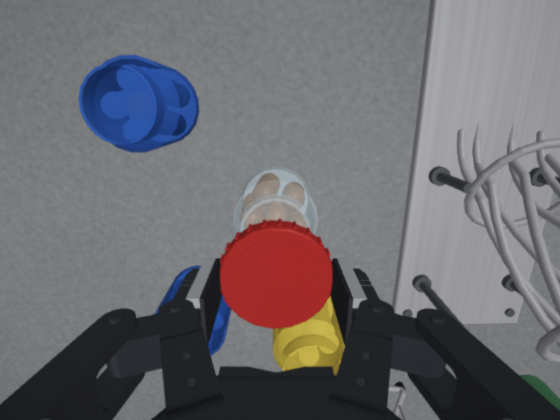

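View pics/m_side.png

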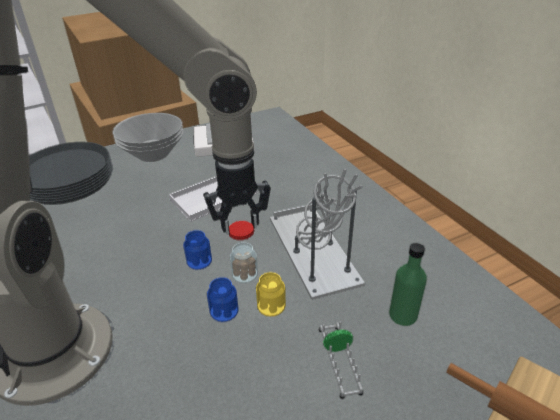

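play_rows([
  [-1,0,0,-0.02,0],
  [-1,0,0,-0.035,0],
  [-1,0,0,-0.044,0],
  [-1,0,0,-0.049,0],
  [-1,0,0,-0.052,0],
  [-1,0,0,-0.055,0],
  [-1,0,0,-0.057,0],
  [-1,0,0,-0.057,0],
  [-1,0,0,-0.057,0],
])

```text
clock: 15.9
tcp_pos: [0.4275, 0.0204, 0.0831]
orientation: [0.112, 1.567, -0.112]
contact_force: [-0.0, 1.9, 2.5]
grip_width: 0.0534
```

```bash
python3 - <<'E'
from look import *
w=look("n",("wrist","side"))
for c in w:
    q,uv=redc(w[c][0],w[c][1],.06,.11)
    q=q[np.hypot(q[:,0]-.43,q[:,1]-.02)<.1]
    top=q[q[:,2]>np.median(q[:,2])-.004];print(c,top.mean(0),np.median(top[:,2]),cv2.minEnclosingCircle((top[:,:2]*1000).astype(np.float32)))
f=w["side"][0]["pixels"];cv2.imwrite("pics/n.png",cv2.resize(f[200:300,190:310],None,fx=6,fy=6,interpolation=cv2.INTER_CUBIC))
E
```

```text
15.95 [0.4276 0.0204 0.0832] yaw -8.186800041053983 0.05393697074503808 [0.4772 0.9642 2.3264] qv 0.002835052118143738
wrist [0.427  0.0222 0.0823] 0.08232404460858286 ((426.65460205078125, 20.344371795654297), 28.29697608947754)
side [0.4276 0.0158 0.0834] 0.08338501086091732 ((427.22320556640625, 17.213573455810547), 28.418867111206055)
```

View pics/n.png

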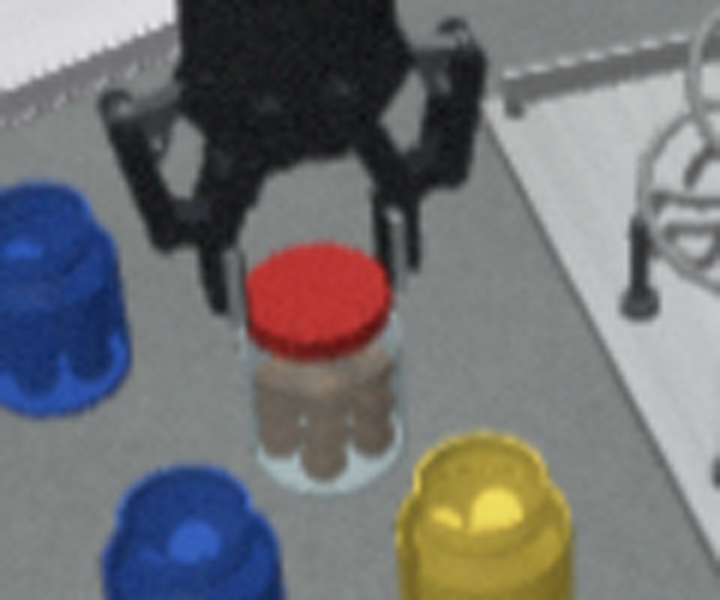

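View pics/n_wrist.png

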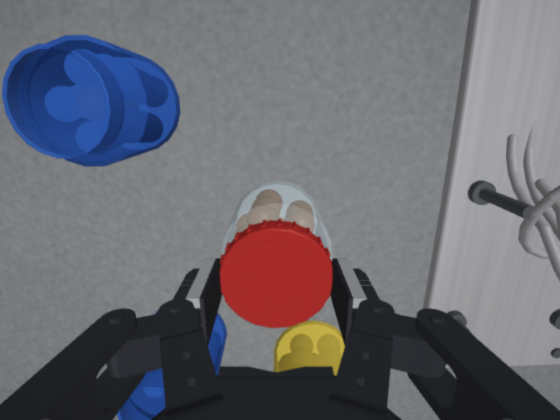

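play_rows([
  [-0.2,0,0,-0.0005,0],
  [1,0,0,-0.0005,0],
  [1,0,0,-0.0005,0],
  [1,0,0,0,0],
  [1,0,0,0,0],
])

```text
clock: 16.5
tcp_pos: [0.427, 0.0201, 0.0829]
orientation: [0.112, 1.568, -0.113]
contact_force: [-0.0, -0.4, 0.9]
grip_width: 0.0857
```

```bash
python3 - <<'E'
from look import *
w=look("p",("wrist","side"))
for c in w:
    q,uv=redc(w[c][0],w[c][1],.06,.11)
    q=q[np.hypot(q[:,0]-.43,q[:,1]-.02)<.1]
    top=q[q[:,2]>np.median(q[:,2])-.004];print(c,top.mean(0),np.median(top[:,2]),cv2.minEnclosingCircle((top[:,:2]*1000).astype(np.float32)))
    print(np.linalg.svd((top-top.mean(0))[::5],full_matrices=False)[2][2])
f=w["side"][0]["pixels"];cv2.imwrite("pics/p.png",cv2.resize(f[200:300,190:310],None,fx=6,fy=6,interpolation=cv2.INTER_CUBIC))
E
```

```text
16.55 [0.4271 0.0202 0.0829] yaw -8.198564116585967 0.08562586579389163 [-0.3398 -0.8138  0.2888] qv 0.0022178771650203798
wrist [0.4272 0.0227 0.082 ] 0.08203373174170187 ((426.7872619628906, 20.804601669311523), 28.673646926879883)
[0.0024 0.0122 0.9999]
side [0.4269 0.0163 0.0829] 0.08297966070644602 ((427.4303283691406, 17.779451370239258), 29.428804397583008)
[-0.0182  0.0064  0.9998]
```

View pics/p.png

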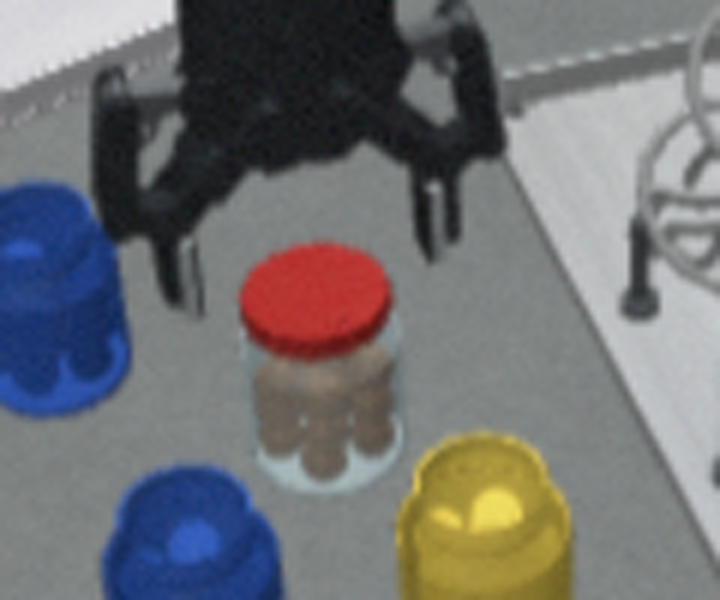

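View pics/p_wrist.png

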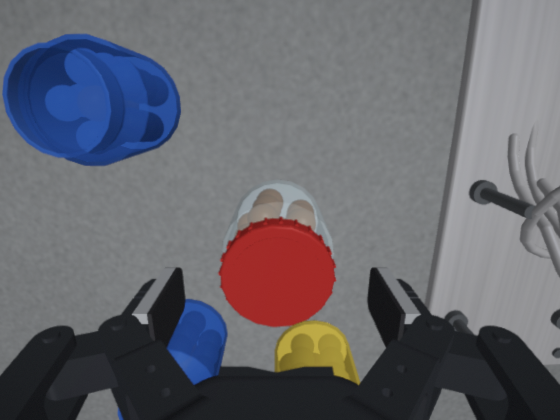

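play_rows([
  [1,0,0,-0.012,0],
  [1,0,0,-0.026,0],
  [1,0,0,-0.038,0],
  [1,0,0,-0.046,0],
  [1,0,0,-0.046,0],
  [1,0,0,-0.046,0],
])

```text
clock: 17.2
tcp_pos: [0.4273, 0.0201, 0.0371]
orientation: [0.112, 1.568, -0.113]
contact_force: [-0.6, 0.9, 1.4]
grip_width: 0.0852
```

play_rows([
  [-1,0,0,0,0],
  [-1,0,0,0,0],
  [-1,0,0,0,0],
  [-1,0,0,0,0],
  [-1,0,0,0,0],
], force=35)

```text
clock: 17.7
tcp_pos: [0.4277, 0.0203, 0.0376]
orientation: [0.113, 1.567, -0.112]
contact_force: [-0.9, -0.6, 9.4]
grip_width: 0.0609
```

```bash
python3 - <<'E'
from look import *
w=look("q",("wrist","side"));print(w["wrist"][1]["joints"])
f=w["side"][0]["pixels"];cv2.imwrite("pics/q.png",cv2.resize(f[170:300,170:310],None,fx=4,fy=4,interpolation=cv2.INTER_CUBIC))
# tray / done jar
t=pickle.load(open("top.pkl","rb"));s=pickle.load(open("side.pkl","rb"))
for ff,oo in((t,None),(s,None)):
    P,u,v=cloud(ff,oo);hsv=cv2.cvtColor(ff["pixels"],cv2.COLOR_BGR2HSV)[v,u]
    m=(abs(hsv[:,0]-65)<12)&(hsv[:,1]>120)&(P[:,2]>.07)&(P[:,2]<.12)&(P[:,1]>.2)
    q=P[m];print("done",len(q),q.mean(0),cv2.minEnclosingCircle((q[:,:2]*1000).astype(np.float32)))
cv2.imwrite("pics/q2.png",cv2.resize(t["pixels"][165:275,110:205],None,fx=5,fy=5,interpolation=cv2.INTER_CUBIC))
E
```

```text
17.75 [0.4277 0.0204 0.0377] yaw -8.203751803315285 0.06105084877396351 [-0.6021 -0.9233  8.5178] qv 0.0014308187431669593
[-0.7652  0.5276  0.7104  2.3128 -0.7165  0.5246  0.3761]
done 294 [0.5238 0.3517 0.0866] ((523.7307739257812, 352.0853271484375), 26.520055770874023)
done 171 [0.5241 0.3478 0.0869] ((524.380126953125, 351.0838928222656), 28.74947166442871)
```

View pics/q.png

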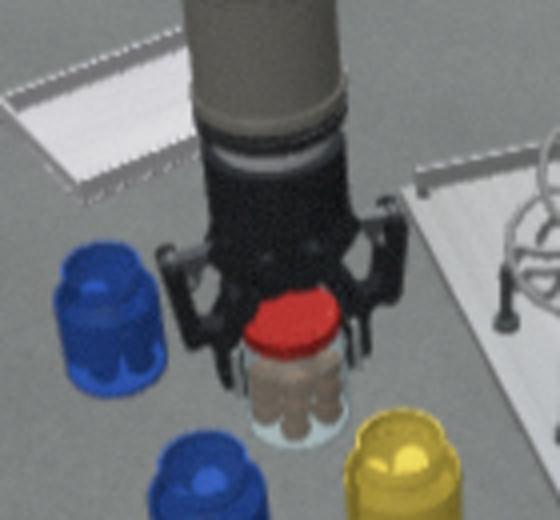

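View pics/q2.png

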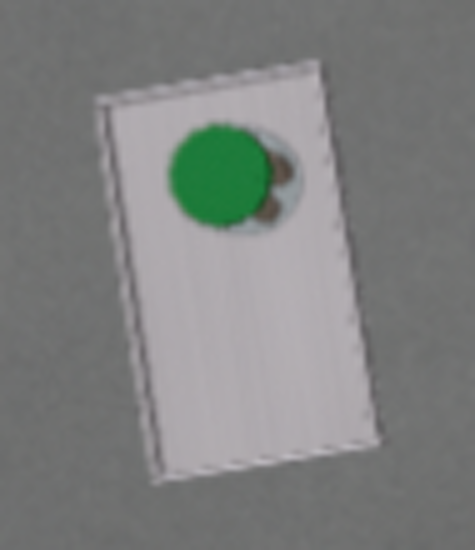

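```bash
python3 - <<'E'
from h import *
np.set_printoptions(precision=4,suppress=True)
t=pickle.load(open("top.pkl","rb"))
p=np.array([(98,98),(318,62),(378,440),(155,482)])/5.+[110,165]-.4
C=atz(t,p,.022);print(C,C.mean(0))
X=(C[0]+C[1]-C[2]-C[3])/2;print("len",np.linalg.norm(X),np.degrees(np.arctan2(X[1],X[0])),np.linalg.norm(C[0]-C[1]),np.linalg.norm(C[2]-C[3]))
X/=np.linalg.norm(X);c=C.mean(0);d=np.array([.524,.3515,.022])
Y=np.array([-X[1],X[0],0]);print("done in tray",(d-c)@X,(d-c)@Y)
for k in(-.05,-.055,-.06):print(k,c+k*X)
k,o=pickle.load(open("k.pkl","rb"))["wrist"]
print("wrist corner",atz(k,[(46,66),(221,1)],.022,o))
w,o=pickle.load(open("w1.pkl","rb"));print(atz(w,[(489,125),(559,93)],.022,o))
E
```

```text
[[0.5709 0.4376 0.022 ]
 [0.5914 0.3123 0.022 ]
 [0.3793 0.2761 0.022 ]
 [0.3547 0.4023 0.022 ]] [0.4741 0.3571 0.022 ]
len 0.21708432214846404 9.48263047715593 0.12704794176995554 0.12857639767676143
done in tray 0.0483090747287481 -0.013719083305265419
-0.05 [0.4248 0.3488 0.022 ]
-0.055 [0.4198 0.348  0.022 ]
-0.06 [0.4149 0.3472 0.022 ]
wrist corner [[0.3807 0.278  0.022 ]
 [0.594  0.311  0.022 ]]
[[0.588  0.3102 0.022 ]
 [0.5721 0.4368 0.022 ]]
```

play_rows([
  [-1,0,0,0.006,0],
  [-1,0,0,0.018,0],
  [-1,0,0,0.036,0],
  [-1,0,0,0.056,0],
  [-1,0,0,0.076,0],
  [-1,0,0,0.092,0],
  [-1,0,0.003,0.1,0],
  [-1,0,0.012,0.102,0],
  [-1,0,0.027,0.102,0],
  [-1,0,0.047,0.102,0],
])

```text
clock: 18.8
tcp_pos: [0.4266, 0.068, 0.1385]
orientation: [0.113, 1.569, -0.113]
contact_force: [0.5, 0.4, -1.9]
grip_width: 0.0606
```

```bash
python3 - <<'E'
from look import *
w=look("s",("wrist","side"))
f=w["side"][0]["pixels"];cv2.imwrite("pics/s.png",cv2.resize(f[130:300,160:320],None,fx=3.5,fy=3.5,interpolation=cv2.INTER_CUBIC))
E
```

```text
18.85 [0.4267 0.0718 0.1382] yaw -7.993908533773543 0.06082822817535485 [ 0.7069  4.8768 -2.6727] qv 0.07206407484602874
```

View pics/s.png

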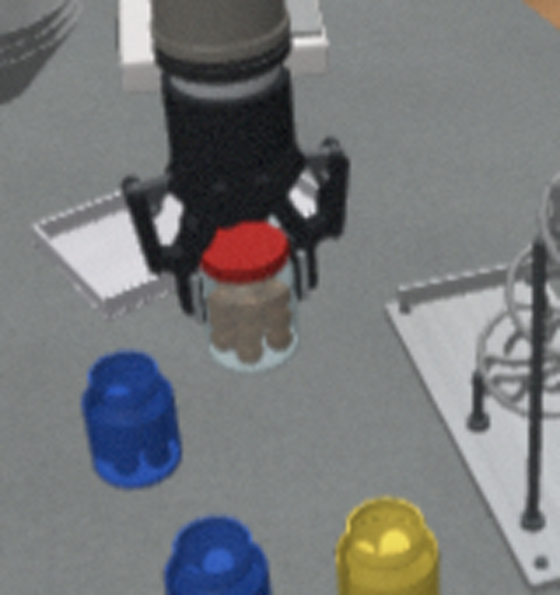

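play_rows([
  [-1,0,0.008,0,0],
  [-1,0,0.022,0,0],
  [-1,-0.001,0.042,0,0],
  [-1,-0.002,0.068,0,0],
  [-1,-0.003,0.098,0,0],
  [-1,-0.004,0.13,0,0],
  [-1,-0.005,0.162,0,0],
  [-1,-0.006,0.194,0,0],
  [-1,-0.007,0.224,0,0],
  [-1,-0.008,0.249,0,0],
])

```text
clock: 19.9
tcp_pos: [0.4184, 0.3189, 0.1385]
orientation: [0.111, 1.568, -0.111]
contact_force: [0.2, -1.6, -2.3]
grip_width: 0.061
```

play_rows([
  [-1,0,0.017,0,0],
  [-1,-0.0007,0.027,0,0],
  [-1,-0.0007,0.0317,0,0],
  [-1,-0.0007,0.0317,-0.008,0],
  [-1,-0.0007,0.0317,-0.022,0],
  [-1,-0.0007,0.0317,-0.04,0],
  [-1,-0.0007,0.0317,-0.058,0],
  [-1,-0.0007,0.0317,-0.073,0],
  [-1,-0.0007,0.0317,-0.083,0],
  [-1,-0.0007,0.0317,-0.086,0],
])

```text
clock: 20.9
tcp_pos: [0.4181, 0.347, 0.0516]
orientation: [0.112, 1.569, -0.114]
contact_force: [0.3, 0.0, -2.5]
grip_width: 0.0607
```

```bash
python3 - <<'E'
from look import *
w=look("u",("wrist","side"))
f=w["side"][0]["pixels"];cv2.imwrite("pics/u.png",cv2.resize(f[100:240,140:300],None,fx=4,fy=4,interpolation=cv2.INTER_CUBIC))
for c in w:
    q,uv=redc(w[c][0],w[c][1],.05,.2);q=q[np.hypot(q[:,0]-.42,q[:,1]-.35)<.06];print(c,len(q),np.median(q,0))
E
```

```text
20.95 [0.4183 0.3472 0.052 ] yaw -8.237040310010228 0.06065356320183659 [ 0.8837 -0.4407 -2.5221] qv 0.02034931575443314
wrist 14684 [0.4187 0.3574 0.0958]
side 222 [0.4164 0.3369 0.0973]
```

View pics/u.png

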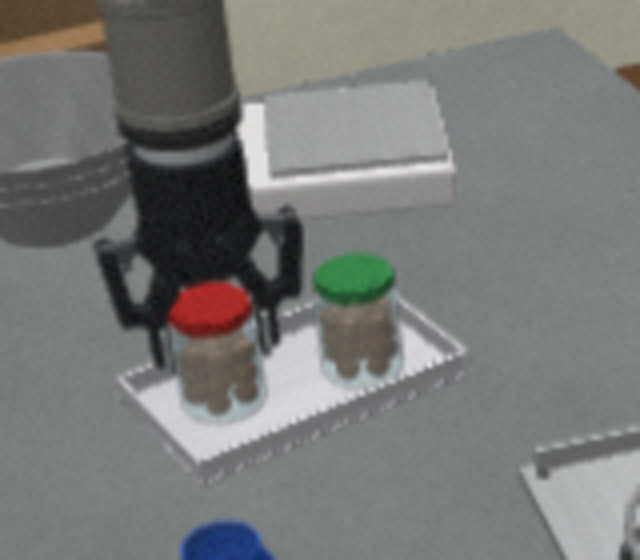

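View pics/u_wrist.png

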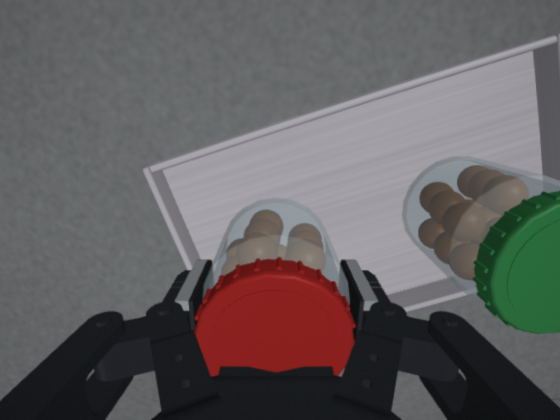

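play_rows([
  [-1,0,0,-0.004,0],
  [-1,0,0,-0.007,0],
  [-1,0,0,-0.0085,0],
  [-1,0,0,-0.0095,0],
  [-1,0,0,-0.0105,0],
  [-1,0,0,-0.0105,0],
  [-1,0,0,-0.0105,0],
])

```text
clock: 21.7
tcp_pos: [0.4186, 0.348, 0.0425]
orientation: [0.112, 1.568, -0.112]
contact_force: [-0.3, -0.9, -2.6]
grip_width: 0.0612
```

Force is still −2.6 N (full weight), so no contact yet.

play_rows([
  [-1,0,0,-0.0005,0],
  [-1,0,0,-0.001,0],
  [-1,0,0,-0.0015,0],
  [-1,0,0,-0.0015,0],
])

```text
clock: 22.1
tcp_pos: [0.4186, 0.3481, 0.0418]
orientation: [0.113, 1.568, -0.112]
contact_force: [-4.0, -2.0, 9.8]
grip_width: 0.0607
```

play_rows([
  [-1,0,0,0.0005,0],
  [0.6,0,0,0.0005,0],
  [0.9,0,0,0.0005,0],
  [0.9,0,0,0.0005,0],
  [0.9,0,0,0.0005,0],
])

```text
clock: 22.6
tcp_pos: [0.4186, 0.348, 0.0414]
orientation: [0.112, 1.568, -0.112]
contact_force: [-0.9, 0.6, -1.1]
grip_width: 0.0816
```

play_rows([
  [0.9,0,0,0.01,0],
  [0.9,0,0,0.03,0],
  [0.9,0,0,0.06,0],
  [0.9,0,0,0.1,0],
  [0.9,0,0,0.14,0],
  [0.9,0,-0.03,0.17,0],
  [0.9,0,-0.06,0.18,0],
  [0.9,0,-0.1,0.18,0],
  [0.9,0,-0.1,0.18,0],
  [0.9,0,-0.1,0.18,0],
])

```text
clock: 23.6
tcp_pos: [0.4185, 0.2474, 0.2219]
orientation: [0.115, 1.568, -0.113]
contact_force: [-0.1, 0.3, 0.4]
grip_width: 0.0813
```

```bash
python3 - <<'E'
from look import *
w=look("v",("wrist","side","top"))
f=w["side"][0]["pixels"];cv2.imwrite("pics/v.png",cv2.resize(f[130:240,150:290],None,fx=5,fy=5,interpolation=cv2.INTER_CUBIC))
for c in w:
    q,uv=redc(w[c][0],w[c][1],.05,.2);q=q[np.hypot(q[:,0]-.42,q[:,1]-.35)<.06]
    if len(q)<20: continue
    top=q[abs(q[:,2]-np.median(q[:,2]))<.004];print(c,len(q),np.median(q,0),cv2.minEnclosingCircle((top[:,:2]*1000).astype(np.float32)),np.linalg.svd((top-top.mean(0))[::3],full_matrices=False)[2][2])
    P,u,v=cloud(*w[c]);hsv=cv2.cvtColor(w[c][0]["pixels"],cv2.COLOR_BGR2HSV)[v,u]
    m=(abs(hsv[:,0]-65)<12)&(hsv[:,1]>120)&(P[:,2]>.07)&(P[:,2]<.12)&(P[:,1]>.2);g=P[m]
    if len(g): print("done",cv2.minEnclosingCircle((g[:,:2]*1000).astype(np.float32)))
E
```

```text
23.7 [0.4185 0.249  0.2216] yaw -8.13418825557236 0.08108890438790094 [-0.0022 -0.1199 -0.2675] qv 0.015143907664202844
wrist 3890 [0.4175 0.3491 0.0861] ((417.18280029296875, 348.39764404296875), 27.97215461730957) [ 0.0037  0.0004 -1.    ]
done ((523.8799438476562, 353.9652404785156), 28.279272079467773)
side 210 [0.417  0.3401 0.087 ] ((417.46484375, 345.31219482421875), 29.2575740814209) [ 0.0168  0.0351 -0.9992]
done ((525.624755859375, 350.08843994140625), 30.359416961669922)
```

View pics/v.png

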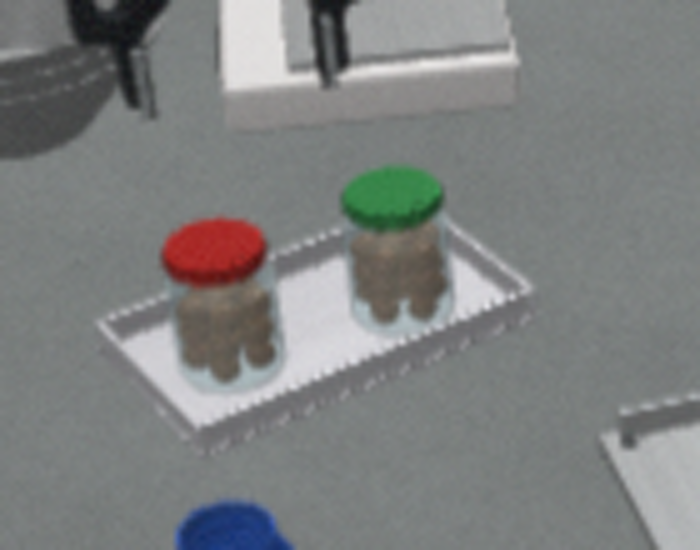

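View pics/v_side.png

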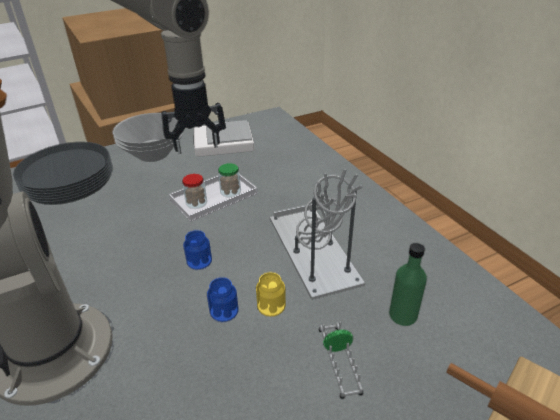

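View pics/v_wrist.png

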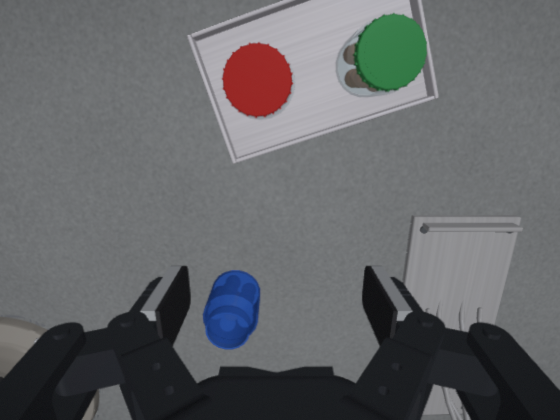

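The jar stands upright in the free half and the lid top is level at z ≈ 0.0865, as expected (4 + 82.5 mm). Everything else is where it was.

```bash
python3 -c "
from bench import r
print(r.hand_in())"
```

```text
the job is handed in; nothing more can be done
None
```

The closed jar is standing in the free half of the tray with the red lid on it, and I handed the job in at about 24 s of the 59 s allowed.

**What I did:** I pinched the red lid out of the rack's end slot and let it go in the turner's mouth, hollow side up. It came to rest flat on the plate with its red side on top. I picked it up across its diameter, set it on the jar and let go. I then carried the jar by its glass to the tray and lowered it until the force reading showed contact (about 10 N) before opening the gripper.

**Last checks:**
- **Lid:** it is level, with its top at about 86.5 mm above the bench; 86.5 mm is the value for a fully seated lid in the tray. It is centred at about (0.417, 0.348) m.
- **Upright and clear:** the jar stands upright and the gripper is well away from everything.
- **Other things:** the green-lidded jar measured where it was at the start, to within the 2–3 mm measuring scatter. The green lid, oil bottle and blue and yellow jars look unmoved in the pictures.

**Disagreements:**
- The side camera put the lid's centre about 3 mm off from the wrist camera in y. It sees only part of the lid from its angle, so I trusted the wrist camera.
- The top camera's last picture gave no usable reading of the lid, probably because the arm was in the way.

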